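# Load the cottage jig, close its plate on the pins and latch the bolt

### The arm

A 6-joint arm with a two-finger parallel gripper is mounted at the origin on the work surface. World frame = base frame: x ahead of the robot, y to its left, z up, the work surface at z = 0. Lengths are in m, angles in rad, forces in N, time in s.
With the tool pointing down it reaches from about 0.35 to 0.975 m from the base axis. Payload 4.9 kg.
Tool frame: the origin (TCP) lies at the very end of the fingers, on their centre line; the grasp point (between the pads) lies 19 mm behind it; z points along the fingers, y is the line along which they close (so a half turn about z gives the same grasp; the last joint's range is limited). The gripper opens to 85 mm and grips with 20 to 120 N. Pads are 22 mm wide; open, the fingers measure 114 mm over their backs; the gripper's body (76 mm by 85 mm) begins 54 mm behind the grasp point. The pads swing forward as they close: fully open they stand 13 mm farther back than shut.
Start: joints at [1.007, 0.053, 1.613, -0, 1.476, -0.119], TCP at [0.269, 0.564, 0.208] pointing down, gripper open.
Joint ranges: [-3.01, 3.01], [-1.01, 2.22], [0.06, 2.58], [-1.02, 4.17], [0.09, 2.62], [-3.14, 3.14]. Speed limits (rad/s): [2.57, 2.57, 3.14, 3.14, 3.14, 3.14].

### API

Orientations are given as a rotation vector (axis times angle).
In Python, from station import ctrl gives the robot as it stands.
- The arm moves only by the shell command python3 -m crank 'ROWS' [OPENING] [FORCE]. ROWS is text: rows parted by semicolons, each of 4 numbers parted by spaces: the shift along the world's x, y, z in units of 0.5 m (1.0 is 0.5 m), then the turn about the world's z in units of 90 degrees (1.0 is 90 degrees). In form: x y z turn; .... A call has exactly 5 rows; each row shifts and turns the commanded pose from where the row before left it; what a row does not reach is not made up. A row lasts 1/12 s, in which the tool goes at most 41.7 mm and 7.16 degrees, less where a joint would pass 70% of its speed; a pose out of reach is approached as far as the arm can. A call with a number of a shift or a turn outside -1 to 1 is refused whole. A call with a gripper value outside its range is refused whole. OPENING is the opening in per cent of the stroke, from 0 (shut) to 100 (fully open), set as the call begins (- or left out, the last holds). The fingers move at their own pace and stop on an object; FORCE is the grip in N (left out, the last holds). Time passes only in rows, so rows that do not move let the fingers close, or fill a call up. It gives the time, the measured TCP pose, the force, the opening and the grip force at its end, in the units of the state.
- ctrl.get_obs(): the state, without advancing time (a new reading comes with each control period).
- ctrl.get_image(name): name is "scene" or "top" or "wrist"; returns (picture, depth): 384x512x3 uint8, red, green, blue; 384x512 float32, m along the optical axis (not along the pixel's ray), 0 where there is no reading.
- ctrl.get_calibration(name): a dict with "fx", "fy", "cx", "cy" (pixels), "k1" (the pictures are not rectified: a ray, as slopes to the right and down, at radius r is drawn at 1 + k1 r^2 times it, then the intrinsics apply), "extrinsics" (4x4, takes a point from world to camera coordinates). Camera axes: x right, y down, z forward; pixel columns grow to the right and rows downward; lengths in m; the calibration is good to about 2 mm. A picture is of the moment at which its call begins: read the wrist's pose just before it. get_calibration takes no time and is no camera call; for the wrist camera it gives the pose at the moment of the call.
- ctrl.finish_job(): hands the job in; it is judged then, once.
The state is a dict: "t": time; "q": joint angles; "dq": joint speeds; "effort": joint torques, N m; "tool_pos": TCP position; "tool_rot": TCP orientation; "contact_force": force on the tool from outside, world axes, zero at the start; "wrist_torque": the same for the moment, N m; "opening": finger opening in m; "grip_force": force on a finger pad.
Only numpy, scipy, OpenCV 4.12 (cv2) and the standard library are available. Lean on these libraries where they do the work, as an engineer would, in place of code of your own. Each camera call takes 0.05 s, during which the arm holds its last target. There are 200 camera calls.

### The job

Get the jig ready for transport: put the brush and the scraper that were left on it into the tool tray, and set every cottage casting upright and fully down in a nest of its own (any nest). Then take the plywood plate by its handle and, still holding it, lower it level over both guide pins until it rests flat on the collars, and push the black spring-bolt knob towards the plate and sideways into its holding notch, so that it stays latched over the plate when let go. Leave the other things on the bench where they are.

Things in the scene. Friction and masses are not known exactly. Their poses are not given: they have to be found in the camera images.
- cottage0_c (a point): Cottage casting: brown walls, snow-white gabled roof, amber windows. 60 mm long (its own y, along the ridge), 40 mm wide (its x), walls vertical up to 26 mm, ridge 41 mm high, 0.1 kg. Point: its centre, 20 mm above its underside. Between two and four are present, standing upright on the table.
- cottage1_c (a point): Cottage casting: brown walls, snow-white gabled roof, amber windows. 60 mm long (its own y, along the ridge), 40 mm wide (its x), walls vertical up to 26 mm, ridge 41 mm high, 0.1 kg. Point: its centre, 20 mm above its underside. Between two and four are present, standing upright on the table.
- cottage2_c (a point): Cottage casting: brown walls, snow-white gabled roof, amber windows. 60 mm long (its own y, along the ridge), 40 mm wide (its x), walls vertical up to 26 mm, ridge 41 mm high, 0.1 kg. Point: its centre, 20 mm above its underside. Between two and four are present, standing upright on the table.
- cottage3_c (a point): Cottage casting: brown walls, snow-white gabled roof, amber windows. 60 mm long (its own y, along the ridge), 40 mm wide (its x), walls vertical up to 26 mm, ridge 41 mm high, 0.1 kg. Point: its centre, 20 mm above its underside. Between two and four are present, standing upright on the table.
- nest0 (a point): One of the four equal nests of the jig's bed. Inside 68 mm along the jig's y, 48 mm along its x, framed by ribs and corner lugs 8 mm high; the long (x-facing) sides are open for 45 mm in the middle so that fingers fit. Nest floor 12 mm above the table. Point: where the centre of a seated cottage comes, 20 mm above the nest floor. Jig's axes. Nests are 92 mm apart in x, 74 mm in y.
- nest1 (a point): One of the four equal nests of the jig's bed. Inside 68 mm along the jig's y, 48 mm along its x, framed by ribs and corner lugs 8 mm high; the long (x-facing) sides are open for 45 mm in the middle so that fingers fit. Nest floor 12 mm above the table. Point: where the centre of a seated cottage comes, 20 mm above the nest floor. Jig's axes. Nests are 92 mm apart in x, 74 mm in y.
- nest2 (a point): One of the four equal nests of the jig's bed. Inside 68 mm along the jig's y, 48 mm along its x, framed by ribs and corner lugs 8 mm high; the long (x-facing) sides are open for 45 mm in the middle so that fingers fit. Nest floor 12 mm above the table. Point: where the centre of a seated cottage comes, 20 mm above the nest floor. Jig's axes. Nests are 92 mm apart in x, 74 mm in y.
- nest3 (a point): One of the four equal nests of the jig's bed. Inside 68 mm along the jig's y, 48 mm along its x, framed by ribs and corner lugs 8 mm high; the long (x-facing) sides are open for 45 mm in the middle so that fingers fit. Nest floor 12 mm above the table. Point: where the centre of a seated cottage comes, 20 mm above the nest floor. Jig's axes. Nests are 92 mm apart in x, 74 mm in y.
- pins_mid (a point): Middle between the fixed jig's two guide pins, level with the collars on which the plate seats (55 mm above the table). Jig's axes: pins at y = -92 and +92 mm from here; x points to the spring bolt. Steel pins 12 mm thick for 30 mm above the collars, then a 14 mm taper to a 4 mm tip, 44 mm in all.
- plate: Centre of the underside of the plywood hold-down plate: 152 mm (x) by 220 mm (y) by 16 mm thick, 0.4 kg, the same turned half round. A 16 mm through hole on its long middle line at y = -92 and at y = +92 mm. z points up out of the plate, to the handle side. It starts lying on the table, handle up.
- plate_grip (a point): Centre of the plate's bar handle: dark steel bar 14 mm wide (plate x), 16 mm high, 90 mm long (plate y), 54 mm above the plate's underside and over its middle; two posts 76 mm apart, 30 mm of free height under the bar.
- bolt_knob (a point): Black upright knob of the jig's spring bolt, 24 mm thick, 95 to 133 mm above the table; point on its axis at 116 mm. Jig's axes. It runs in a J-shaped slot in a gate plate (top 92 mm above the table): a leg along -x (towards the plate), a cross leg along +y, then a 4 mm pocket back along +x, the holding notch. Its tongue then lies over the seated plate's edge, 3 mm above.
- bolt_notch (a point): Where bolt_knob is when it sits in its holding notch: 28 mm along the jig's -x and 18 mm along +y from where it is when sprung out. Fixed to the jig.
- bolt_carrier (a joint): Travel of the spring bolt towards the plate (jig's -x): 0 m sprung out, 0.038 m at the end stop, 0.028 m in the notch. The spring pushes back with 3 N at 0, rising by 0.2 N per mm. To get round the corner into the cross leg it must be beyond 0.032 m.
- bolt (a joint): Sideways travel of the bolt (jig's +y), no spring: 0 m in the straight leg, 0.020 m at the end of the cross leg; in the notch 0.013 to 0.020 m.
- brush_c (a point): Flat paint brush left lying on the ribs of the jig's bed (underside 20 mm above the table), 150 mm long (its y, bristles to +y), wooden handle 18 mm wide and ferrule 24 mm wide, 14 mm thick, 0.05 kg. Point: its centre, 7 mm above its underside; here the wooden handle is gripped.
- scraper_c (a point): Scraper left lying on the ribs of the jig's bed beside the brush (underside 20 mm above the table), 150 mm long (its y, blade to +y): black handle 18 mm wide, 14 mm thick, steel blade 32 mm wide; 0.06 kg. Point: its centre, 7 mm above its underside; here the handle is gripped.
- tray: Grey open tool tray, fixed: 210 mm (x) by 120 mm (y), 25 mm high, walls 4 mm, floor 4 mm thick. Origin: centre of its underside.
- tree: Bystander, to be left where it is: a decorated-tree figurine, 120 mm tall. Origin: centre of its underside.
- glue: Bystander, to be left where it is: a white glue bottle, 120 mm tall. Origin: centre of its underside.
- paintjar: Bystander, to be left where it is: a paint jar, 65 mm tall. Origin: centre of its underside.
- can: Bystander, to be left where it is: a metal can, 100 mm tall. Origin: centre of its underside.
- tape: Bystander, to be left where it is: a cardboard ring (tape core), 90 mm across, lying flat. Origin: centre of its underside.
- tower: Bystander, to be left where it is: a square tower figurine with a pointed roof, 110 mm tall. Origin: centre of its underside.
Mind the look-alikes: they are no part of the job. Of the things that look like the part that bears brush_c, the smaller one is meant.

How it is judged:
On the way, in this order (a step that is already met when the one before it is completed fails the run):
1. every cottage present stands seated in a nest ((distance between cottage0_c and nest0 below 0.01 m or distance between cottage0_c and nest1 below 0.01 m or distance between cottage0_c and nest2 below 0.01 m or distance between cottage0_c and nest3 below 0.01 m) and angle between each of cottage0_c, cottage1_c, cottage2_c, cottage3_c's own z axis and vertical below 0.12 rad and (distance between cottage1_c and nest0 below 0.01 m or distance between cottage1_c and nest1 below 0.01 m or distance between cottage1_c and nest2 below 0.01 m or distance between cottage1_c and nest3 below 0.01 m) and (distance between cottage2_c and nest0 below 0.01 m or distance between cottage2_c and nest1 below 0.01 m or distance between cottage2_c and nest2 below 0.01 m or distance between cottage2_c and nest3 below 0.01 m) and (distance between cottage3_c and nest0 below 0.01 m or distance between cottage3_c and nest1 below 0.01 m or distance between cottage3_c and nest2 below 0.01 m or distance between cottage3_c and nest3 below 0.01 m)), for 0.2 s.
2. the plate is lowered in the grip, level, on both pins (horizontal distance between plate and pins_mid below 0.007 m and angle between the x axis of plate and the x axis of pins_mid, either way round below 0.05 rad and z of plate in the frame of pins_mid between -0.003 and 0.036 m and angle between plate's own z axis and vertical below 0.12 rad and contact force between the fingers and plate above 1 N), for 0.1 s.
3. the plate lies flat on the collars and the bolt is latched in its notch (horizontal distance between plate and pins_mid below 0.007 m and angle between the x axis of plate and the x axis of pins_mid, either way round below 0.05 rad and distance between plate and pins_mid below 0.007 m and angle between plate's own z axis and vertical below 0.035 rad and z of plate in the frame of pins_mid below 0.0035 m and value of joint bolt_carrier between 0.024 and 0.032 m and value of joint bolt above 0.013 m and velocity of joint bolt_carrier between -0.02 and 0.02 m/s), for 0.3 s.
At the end, for the whole second after the job is handed in: Each cottage present in a nest (within 10 mm, tilt < 0.12 rad); plate on the collars (height 3.5 mm, centre 7 mm, yaw 0.05 either way round, tilt 0.035 rad) and at rest; bolt held in its notch (travel 24 to 32 mm, sideways > 13 mm); brush and scraper in the tray (all of step 1 and all of step 3 and x of brush_c in the frame of tray between -0.095 and 0.095 m and y of brush_c in the frame of tray between -0.058 and 0.058 m and z of each of brush_c, scraper_c in the frame of tray below 0.045 m and x of scraper_c in the frame of tray between -0.095 and 0.095 m and y of scraper_c in the frame of tray between -0.058 and 0.058 m and contact force between the fingers and plate below 0.1 N and linear speed of plate below 0.02 m/s); the robot touches nothing.
It fails at once if a bystander is shoved over 40 mm or knocked over (distance of any of tree, glue, paintjar, can, tape, tower from where it was at the start of the episode above 0.04 m or angle between any of tree, glue, paintjar, can, tape, tower's own z axis and vertical above 0.5 rad).
Of cottage0, cottage1, cottage2, cottage3 only 2 to 4 are there at a start; the rules pass over those that are not, and their reading is None.
At some moment in a run one of cottage0, cottage1, cottage2, cottage3, brush, scraper may be knocked a few centimetres aside while the robot is not near it.
Once in a run the grip may slacken for a moment while it holds something.
It also fails if it takes over 210 s, if anything falls off the work surface, if the arm or the gripper's body presses on something with over 40 N, if the wrist force passes 120 N, or if a joint passes its speed limit or range.

## Working session

There is one attempt and no reset: what is moved stays moved. The work goes in short steps, Python scripts to look and compute and a shell command to move; the robot and the scene stay as the last step left them, time stands still between calls to the robot, and variables do not carry over. Pictures are saved under pics/ and viewed, at most 18 in all, crops included, and the job is handed in when it is done.

```bash
ls; mkdir -p pics; cat > h.py <<'E'
import numpy as np, cv2
from station import ctrl
def shot(name,fn=None):
    c=ctrl.get_calibration(name); im,d=ctrl.get_image(name)
    if fn: cv2.imwrite('pics/'+fn,im[:,:,::-1])
    return im,d,c
def K(c): return np.array([[c['fx'],0,c['cx']],[0,c['fy'],c['cy']],[0,0,1.]])
def rays(c,uv):
    p=cv2.undistortPoints(np.array(uv,float).reshape(-1,1,2),K(c),np.array([c['k1'],0,0,0.]))[:,0]
    return np.c_[p,np.ones(len(p))]
def onplane(c,uv,z):
    E=np.array(c['extrinsics']);R,t=E[:3,:3],E[:3,3]
    o=-R.T@t; r=rays(c,uv)@R
    return o+r*((z-o[2])/r[:,2])[:,None]
def cloud(c,d):
    E=np.array(c['extrinsics']);R,t=E[:3,:3],E[:3,3]
    h,w=d.shape;u,v=np.meshgrid(np.arange(w),np.arange(h))
    r=rays(c,np.c_[u.ravel(),v.ravel()])*d.reshape(-1,1)
    return ((r-t)@R).reshape(h,w,3)
def proj(c,P):
    E=np.array(c['extrinsics'])
    return cv2.projectPoints(np.array(P,float).reshape(-1,1,3),cv2.Rodrigues(E[:3,:3])[0],E[:3,3],K(c),np.array([c['k1'],0,0,0.]))[0][:,0]
E
python3 - <<'E'
from h import *
for n in('top','scene'):
    im,d,c=shot(n,n+'0.png'); np.savez(n+'0.npz',im=im,d=d); print(n,c['fx'],c['k1'],np.round(c['extrinsics'],3).tolist(),(d>0).mean())
print(ctrl.get_obs())
E
```

```text
pics
top 354.6718334701479 -0.11399715020973432 [[0.01, -1.0, -0.026, 0.025], [-0.992, -0.006, -0.129, 0.545], [0.129, 0.027, -0.991, 1.013], [0.0, 0.0, 0.0, 1.0]] 0.9959513346354166
scene 389.3246840305729 -0.01736766839789087 [[0.862, 0.507, -0.007, -0.494], [0.425, -0.729, -0.536, -0.172], [-0.277, 0.459, -0.844, 1.468], [0.0, 0.0, 0.0, 1.0]] 0.9956105550130209
{'t': 0.1, 'q': array([ 1.00699594e+00,  5.32963138e-02,  1.61418950e+00,  3.73396701e-06,
        1.47597958e+00, -1.19000012e-01]), 'dq': array([ 0.00012953, -0.00120003, -0.00257296, -0.00036891, -0.00071383,
       -0.00052825]), 'effort': array([ 2.13960616e-04, -3.94905424e+01, -3.71361923e+01, -7.20476964e-05,
        3.94961913e-03,  5.92079090e-06]), 'tool_pos': array([0.26859091, 0.5636621 , 0.206663  ]), 'tool_rot': array([-6.92806479e-01, -3.06360159e+00,  2.76941279e-03]), 'contact_force': array([ 0.28964741,  0.93027455, -0.9291802 ]), 'wrist_torque': array([-0.03019862, -0.04179675,  0.02895843]), 'grip_force': 0.0, 'opening': 0.08537110236997067}
```

View pics/top0.png

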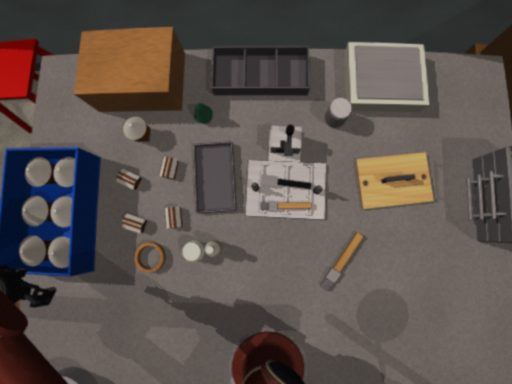

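View pics/scene0.png

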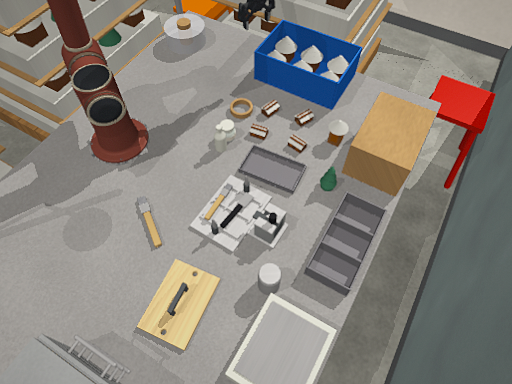

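Top view: four cottages at (129,179), (170,167), (134,223) and (173,217); the tray at (215,178); the jig at (287,190) with its bolt to the top (289,135); the plate at (395,180). There are two brush candidates: the small one on the jig (293,206) and the large one loose on the table (345,260). The one meant is the one on the jig ribs, because it is the smaller and lies on the jig. I'll enlarge the crop to confirm, and measure.

```bash
python3 - <<'E'
from h import *
c=ctrl.get_calibration('top');z=np.load('top0.npz');im,d=z['im'],z['d']
cv2.imwrite('pics/crop1.png',cv2.resize(im[115:225,240:440],None,fx=4,fy=4,interpolation=cv2.INTER_CUBIC)[:,:,::-1])
P=cloud(c,d);np.save('P.npy',P)
hsv=cv2.cvtColor(im,cv2.COLOR_RGB2HSV)
def rect(m,zz,name,box):
    u0,v0,u1,v1=box; mm=np.zeros_like(m,np.uint8); mm[v0:v1,u0:u1]=m[v0:v1,u0:u1]
    n,l,s,ce=cv2.connectedComponentsWithStats(mm)
    for i in range(1,n):
        if s[i,4]<25: continue
        v,u=np.nonzero(l==i); zm=np.median(P[v,u,2]) if zz is None else zz
        q=P[v,u,:2] if zz is None else onplane(c,np.c_[u,v],zm)[:,:2]
        r=cv2.minAreaRect((q*1000).astype(np.float32))
        b=cv2.boxPoints(r);e=[b[1]-b[0],b[2]-b[1]];e=max(e,key=np.linalg.norm)
        print(name,s[i,4],ce[i].round(),'c',np.round(r[0],1),'size',np.round(r[1],1),'longdir deg',round(np.degrees(np.arctan2(e[1],e[0]))%180,1),'z',round(float(zm),4))
H=P[:,:,2]
rect((H>0.012)&(H<.06),None,'cott',(110,150,190,245))
rect((hsv[:,:,1]>90)&(H>0.005),0.016,'plate',(345,140,445,220))
rect((H>0.042),None,'platehandle',(345,140,445,220))
rect((hsv[:,:,1]>90),0.027,'brush',(255,195,320,215))
rect((hsv[:,:,2]<60),0.034,'dark',(245,170,330,200))
rect((H>0.05),None,'high',(240,120,335,225))
rect((H>0.012),None,'tray',(190,138,240,220))
E
```

```text
cott 309 [169. 167.] c [591.8 307.7] size [45.1 61.9] longdir deg 168.4 z 0.0341
cott 309 [128. 179.] c [555.9 434.3] size [64.8 45. ] longdir deg 64.7 z 0.0335
cott 316 [173. 217.] c [439.9 288. ] size [61.6 45.5] longdir deg 7.8 z 0.0342
cott 303 [133. 223.] c [419.9 409.9] size [63.8 41.3] longdir deg 73.0 z 0.0341
cott 35 [150. 243.] c [361.8 357.3] size [ 6.1 44.5] longdir deg 90.9 z 0.0241
plate 3415 [394. 180.] c [ 558.6 -380.4] size [154.1 225.1] longdir deg 96.3 z 0.016
platehandle 165 [399. 178.] c [ 498.7 -208.1] size [ 30.7 453.3] longdir deg 109.3 z 0.062
brush 203 [294. 205.] c [479.6 -74.6] size [17.7 97.5] longdir deg 90.4 z 0.027
dark 180 [294. 184.] c [542.6 -72.7] size [96.3 16.3] longdir deg 82.9 z 0.034
dark 25 [255. 187.] c [529.7  40.8] size [14.1 15. ] longdir deg 108.9 z 0.034
dark 31 [316. 190.] c [ 523.2 -138.9] size [18.4 16. ] longdir deg 63.5 z 0.034
high 796 [286. 139.] c [555.2 -44.5] size [ 85.9 293. ] longdir deg 179.1 z 0.0916
high 48 [254. 186.] c [533.4  43.1] size [20.5 20.6] longdir deg 135.1 z 0.0574
high 48 [318. 189.] c [ 524.6 -140.8] size [20.5 19.8] longdir deg 46.2 z 0.0563
tray 404 [213. 176.] c [537.2 118.4] size [272.4 215.9] longdir deg 4.2 z 0.0244
```

View pics/crop1.png

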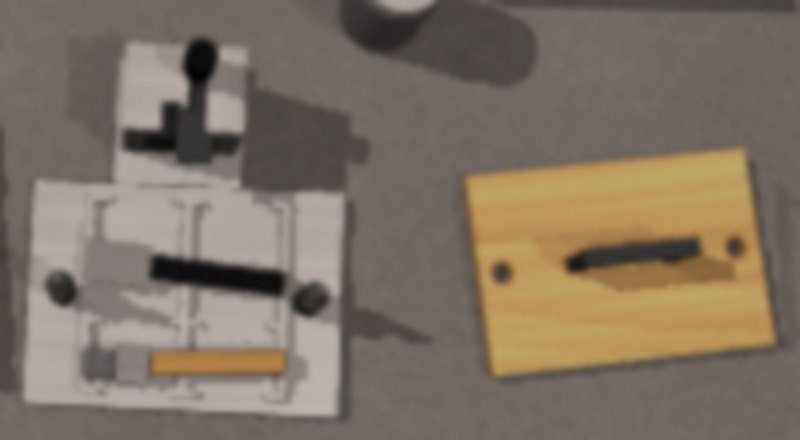

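Crop: the brush on the jig (wooden handle at crop (218,362), bristles left at (95,362)) is the smaller one, so it's the target. The scraper is above it, with its black handle at (218,275) and a pale blade on the left (120,262). The plate has holes at (502,272) and (735,246).

```bash
cat >> h.py <<'E'
from scipy.spatial.transform import Rotation as Ro
def phi():
    o=ctrl.get_obs(); y=Ro.from_rotvec(o['tool_rot']).as_matrix()[:,1]
    return np.degrees(np.arctan2(y[1],y[0]))
def go(x,y,z,ph=None):
    o=ctrl.get_obs(); p=o['tool_pos']; f=phi()
    dt=0 if ph is None else (ph-f+90)%180-90
    dl=np.array([x,y,z])-p
    print('tcp',p.round(4),'phi',round(f,2),'-> units',(dl/.5).round(4),'turn',round(dt/90,4),'rows',round(np.linalg.norm(dl)/.0415,1),round(abs(dt)/7.1,1),'t',round(o['t'],1),'open',round(o['opening'],4),'F',round(o['grip_force'],1))
E
python3 - <<'E'
from h import *
c=ctrl.get_calibration('top');z=np.load('top0.npz');im=z['im'];P=np.load('P.npy');H=P[:,:,2]
print('brush c',onplane(c,[[286.7,205.7]],.034)[0],'scr',onplane(c,[[286.5,182.5]],.034)[0])
print('knob',onplane(c,[[290,128.5]],.133)[0])
for lo,hi in((.11,.14),(.085,.097),(.06,.084)):
    m=(H>lo)&(H<hi);m[:115]=0;m[165:]=0;m[:,:265]=0;m[:,305:]=0
    q=P[m]; print(lo,m.sum(),q.min(0).round(3),q.max(0).round(3),np.median(q,0).round(3))
m=(H>.018)&(H<.03);m[:138]=0;m[220:]=0;m[:,:188]=0;m[:,240:]=0
r=cv2.minAreaRect((P[m][:,:2]*1000).astype(np.float32));print('tray',r)
go(.50,-.05,.33,0)
E
```

```text
brush c [ 0.47696476 -0.051239    0.034     ] scr [ 0.54558787 -0.05062746  0.034     ]
knob [ 0.68173711 -0.05554078  0.133     ]
0.11 75 [ 0.671 -0.066  0.111] [ 0.695 -0.044  0.137] [ 0.68  -0.055  0.133]
0.085 520 [ 0.62  -0.089  0.085] [ 0.702 -0.004  0.097] [ 0.669 -0.041  0.092]
0.06 132 [ 0.619 -0.085  0.06 ] [ 0.677 -0.004  0.084] [ 0.641 -0.044  0.074]
tray ((564.3452758789062, 168.05838012695312), (210.9480438232422, 120.98739624023438), 4.189813137054443)
tcp [0.2686 0.5637 0.2067] phi 64.51 -> units [ 0.4628 -1.2273  0.2467] turn -0.7168 rows 16.1 9.1 t 0.1 open 0.0854 F 0.0
```

```bash
R='.'
python3 -m crank '0.023 -0.061 0.03 -0.036; 0.023 -0.061 0.03 -0.036; 0.023 -0.061 0.03 -0.036; 0.023 -0.061 0.03 -0.036; 0.023 -0.061 0.03 -0.036' 50 30
python3 -m crank '0.023 -0.061 0.02 -0.036; 0.023 -0.061 0.02 -0.036; 0.023 -0.061 0.02 -0.036; 0.023 -0.061 0.02 -0.036; 0.023 -0.061 0.02 -0.036'
python3 -m crank '0.023 -0.061 0 -0.036; 0.023 -0.061 0 -0.036; 0.023 -0.061 0 -0.036; 0.023 -0.061 0 -0.036; 0.023 -0.061 0 -0.036'
python3 -m crank '0.023 -0.061 0 -0.036; 0.023 -0.061 0 -0.036; 0.023 -0.061 0 -0.036; 0.023 -0.061 0 -0.036; 0.023 -0.061 0 -0.036'
python3 -m crank '0 0 0 0; 0 0 0 0; 0 0 0 0; 0 0 0 0; 0 0 0 0'
python3 - <<'E'
from h import *
im,d,c=shot('wrist','w1.png');P=cloud(c,d);np.savez('w1.npz',im=im,d=d,P=P)
print(np.round(c['extrinsics'],3).tolist());go(.477,-.051,.01,0)
E
```

```text
t: 0.52
tool_pos: [0.3264, 0.4101, 0.2828]
tool_rot: [-1.121, -2.934, 0.001]
contact_force: [0.2, -0.0, -0.2]
opening: 0.0426
grip_force: 0.0
t: 0.93
tool_pos: [0.3839, 0.2576, 0.3328]
tool_rot: [-1.524, -2.747, 0.001]
contact_force: [0.3, 0.8, -0.4]
opening: 0.0427
grip_force: 0.0
t: 1.35
tool_pos: [0.4415, 0.1051, 0.3324]
tool_rot: [-1.896, -2.505, 0.0]
contact_force: [0.8, 0.5, 1.0]
opening: 0.043
grip_force: 0.0
t: 1.77
tool_pos: [0.499, -0.0475, 0.3323]
tool_rot: [-2.23, -2.212, 0.0]
contact_force: [-0.2, 0.6, 0.2]
opening: 0.0429
grip_force: 0.0
t: 2.18
tool_pos: [0.4987, -0.0447, 0.3329]
tool_rot: [2.225, 2.218, 0.0]
contact_force: [-0.3, -0.5, 0.0]
opening: 0.0423
grip_force: 0.0
[[1.0, -0.003, 0.001, -0.499], [-0.004, -0.946, 0.323, -0.124], [-0.0, -0.323, -0.946, 0.486], [0.0, 0.0, 0.0, 1.0]]
tcp [ 0.4987 -0.0448  0.333 ] phi -0.18 -> units [-0.0434 -0.0124 -0.646 ] turn 0.002 rows 7.8 0.0 t 2.2 open 0.0425 F 0.0
```

View pics/w1.png

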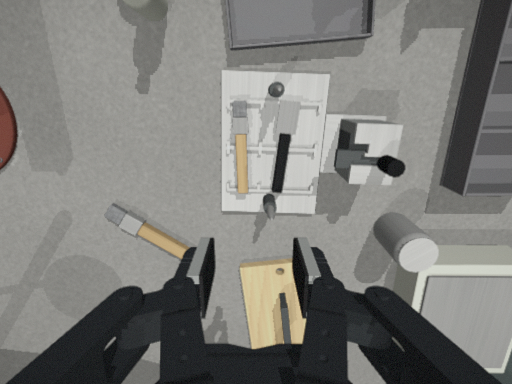

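Wrist view: the brush runs from its bristle tip (240,101) to its end (242,193), the scraper from (290,102) to (278,192). Pins are at (276,90) and (270,206), the knob at (392,166).

```bash
python3 - <<'E'
from h import *
c=ctrl.get_calibration('wrist');z=np.load('w1.npz');im,P=z['im'],z['P'];H=P[:,:,2]
hsv=cv2.cvtColor(im,cv2.COLOR_RGB2HSV)
def box(u0,v0,u1,v1):
    m=np.zeros(H.shape,bool);m[v0:v1,u0:u1]=1;return m
for n,b,lo,hi in(('brush',(225,95,255,200),.029,.045),('scr',(265,98,305,197),.029,.045),('pinA',(262,78,290,102),.057,.12),('pinB',(258,190,282,220),.057,.12),('knob',(375,150,408,180),.125,.14),('bed',(215,65,335,220),.003,.015)):
    m=box(*b)&(H>lo)&(H<hi);v,u=np.nonzero(m);q=P[m]
    r=cv2.minAreaRect((q[:,:2]*1000).astype(np.float32))
    print(n,m.sum(),np.round(r[0],1),np.round(r[1],1),round(r[2],1),'zmed',np.median(q[:,2]).round(4))
for n,uv,zz in(('brush ends',[[240,101],[242,193]],.034),('scr ends',[[290,102],[278,192]],.030)):
    q=onplane(c,uv,zz);print(n,q.round(4).tolist(),q.mean(0).round(4))
for n,b in(('wood',(225,125,255,200)),('black',(265,125,292,197))):
    m=box(*b)&((hsv[:,:,1]>90) if n=='wood' else (hsv[:,:,2]<60))
    v,u=np.nonzero(m);q=onplane(c,np.c_[u,v],.034)[:,:2];r=cv2.minAreaRect((q*1000).astype(np.float32));print(n,r)
E
```

```text
brush 1123 [476.9 -49.7] [149.4  23.5] 89.6 zmed 0.0349
scr 1289 [546.6 -49.4] [148.6  32.1] 83.0 zmed 0.0323
pinA 98 [531.5  41. ] [17.2 20.2] 1.5 zmed 0.089
pinB 112 [ 525.  -139.9] [16.7 17.2] 5.6 zmed 0.0799
knob 333 [681.9 -56.6] [23.9 23.7] 21.4 zmed 0.1342
bed 10693 [538.3 -54. ] [215.7 264.5] 0.9 zmed 0.0133
brush ends [[0.4786, 0.0249, 0.034], [0.4792, -0.1242, 0.034]] [ 0.4789 -0.0496  0.034 ]
scr ends [[0.5556, 0.023, 0.03], [0.5407, -0.124, 0.03]] [ 0.5482 -0.0505  0.03  ]
wood ((478.8827819824219, -73.5567855834961), (15.345104217529297, 94.20311737060547), 0.5903228521347046)
black ((541.4781494140625, -79.17133331298828), (108.6332778930664, 23.658531188964844), 77.69424438476562)
```

```bash
python3 -m crank '-0.009 -0.013 -0.08 0; -0.009 -0.013 -0.08 0; -0.009 -0.013 -0.08 0; -0.009 -0.013 -0.08 0; -0.009 -0.013 -0.08 0' 50 40
python3 -m crank '0 0 -0.08 0; 0 0 -0.08 0; 0 0 -0.05 0; 0 0 -0.02 0; 0 0 -0.008 0'
python3 -m crank '0 0 0 0; 0 0 0 0; 0 0 0 0; 0 0 0 0; 0 0 0 0' 10 40
python3 -m crank '0 0 0.03 0; 0 0 0.04 0; 0 0 0.05 0; 0 0 0.05 0; 0 0 0.05 0' 
python3 - <<'E'
from h import *
print((.564,.168),4.19); go(.564,.140,.13,90+4.2)
E
```

```text
t: 2.65
tool_pos: [0.4761, -0.0778, 0.1315]
tool_rot: [2.224, 2.217, 0.001]
contact_force: [0.5, -0.6, -0.3]
opening: 0.0426
grip_force: 0.0
t: 3.07
tool_pos: [0.4748, -0.0773, 0.0118]
tool_rot: [-2.223, -2.215, 0.003]
contact_force: [0.2, 0.3, -0.5]
opening: 0.0427
grip_force: 0.0
t: 3.48
tool_pos: [0.4776, -0.0787, 0.0154]
tool_rot: [2.225, 2.214, 0.002]
contact_force: [0.1, 0.0, -0.1]
opening: 0.0087
grip_force: 0.0
t: 3.9
tool_pos: [0.4764, -0.0784, 0.1255]
tool_rot: [2.226, 2.215, 0.001]
contact_force: [0.5, -0.4, -0.4]
opening: 0.0086
grip_force: 0.0
(0.564, 0.168) 4.19
tcp [ 0.4764 -0.0784  0.1255] phi -0.29 -> units [0.1752 0.4367 0.009 ] turn -0.9501 rows 5.7 12.0 t 3.9 open 0.0086 F 0.0
```

The fingers closed on nothing, so I'll look again.

```bash
python3 -m crank '0 0 0.08 0; 0 0 0.08 0; 0 0 0.08 0; 0 0 0.08 0; 0 0 0.06 0' 50 40
python3 - <<'E'
from h import *
im,d,c=shot('wrist','w2.png');P=cloud(c,d);np.savez('w2.npz',im=im,d=d,P=P)
go(.5,0,.3)
E
```

```text
t: 4.32
tool_pos: [0.4769, -0.0785, 0.3188]
tool_rot: [2.223, 2.212, 0.004]
contact_force: [0.6, 0.5, 1.2]
opening: 0.0422
grip_force: 0.0
tcp [ 0.4791 -0.0792  0.3254] phi -0.28 -> units [ 0.0418  0.1584 -0.0507] turn 0.0 rows 2.1 0.0 t 4.4 open 0.0426 F 0.0
```

View pics/w2.png

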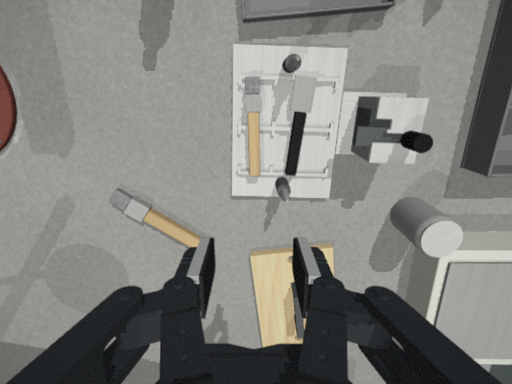

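The brush is still lying at (254,125), nearly unmoved. I'll check where the real fingertips are relative to the reported TCP.

```bash
python3 - <<'E'
from h import *
c=ctrl.get_calibration('wrist');z=np.load('w2.npz');P=z['P'];d=z['d'];H=P[:,:,2]
o=ctrl.get_obs()['tool_pos'];print('tcp',o,'proj',proj(c,[o,o+[.021,0,0],o-[.021,0,0],o+[0,0,.019]]).round(1).tolist())
for uv in((211,240),(209,250),(205,290),(297,240),(299,250),(304,290),(212,300)): print(uv,P[uv[1],uv[0]].round(4),d[uv[1],uv[0]])
m=(H>.2);v,u=np.nonzero(m);print(v.min(),H[m].min(),u[v==v.min()])
for n,b in(('brush',(235,75,266,180)),('scr',(275,70,318,180))):
    m=np.zeros(H.shape,bool);m[b[1]:b[3],b[0]:b[2]]=1;m&=(H>.029)&(H<.045);q=P[m];r=cv2.minAreaRect((q[:,:2]*1000).astype(np.float32));print(n,r,np.median(q[:,2]))
E
```

```text
tcp [ 0.4790806  -0.07921913  0.32537093] proj [[253.9, 229.7], [286.8, 229.3], [220.8, 230.1], [254.4, 244.6]]
(211, 240) [ 0.4546 -0.0675  0.3523] 0.14974067
(209, 250) [ 0.455  -0.0674  0.3624] 0.14011535
(205, 290) [ 0.455  -0.0777  0.3789] 0.1278822
(297, 240) [ 0.4988 -0.0674  0.3531] 0.14910008
(299, 250) [ 0.4984 -0.0678  0.3625] 0.1403732
(304, 290) [ 0.4973 -0.0738  0.3845] 0.12149727
(212, 300) [ 0.3935 -0.3932  0.0007] 0.58783865
0 0.34510037397514126 [ 73 134 221]
brush ((477.4250793457031, -49.69450378417969), (22.541250228881836, 150.65573120117188), 0.15951146185398102) 0.03485696555552125
scr ((547.8052368164062, -49.137611389160156), (164.2657470703125, 44.785152435302734), 89.71617889404297) 0.03223935003418828
```

The real tips sit about 20 mm above the reported TCP at this opening, so the fingers skimmed over the brush. Lower then.

```bash
python3 -m crank '-0.001 0 -0.08 0; -0.001 0 -0.08 0; 0 0 -0.08 0; 0 0 -0.08 0; 0 0 -0.08 0' 50 40
python3 -m crank '0 0 -0.08 0; 0 0 -0.08 0; 0 0 -0.05 0; 0 0 -0.03 0; 0 0 -0.011 0'
python3 -m crank '0 0 0 0; 0 0 0 0; 0 0 0 0; 0 0 0 0; 0 0 0 0' 5 40
python3 -m crank '0 0 0 0; 0 0 0 0; 0 0 0 0; 0 0 0 0; 0 0 0.005 0'
python3 - <<'E'
from h import *
go(.564,.140,.13,90+4.2)
im,d,c=shot('wrist','w3.png');P=cloud(c,d);o=ctrl.get_obs()['tool_pos']
for v in range(225,262,4): print(v,[P[v,u].round(3).tolist() for u in (232,240,270,276)])
E
```

```text
t: 4.78
tool_pos: [0.4754, -0.0783, 0.1126]
tool_rot: [2.226, 2.215, 0.001]
contact_force: [0.4, -1.1, -0.8]
opening: 0.043
grip_force: 0.0
t: 5.2
tool_pos: [0.4726, -0.0774, -0.0135]
tool_rot: [-2.222, -2.211, 0.006]
contact_force: [-19.7, 5.2, 32.6]
opening: 0.0425
grip_force: 16.5
t: 5.62
tool_pos: [0.4763, -0.0786, -0.0107]
tool_rot: [2.226, 2.214, 0.002]
contact_force: [-0.2, -0.2, 2.9]
opening: 0.0171
grip_force: 40.4
t: 6.03
tool_pos: [0.4751, -0.0782, -0.0094]
tool_rot: [-2.227, -2.216, 0.0]
contact_force: [-0.6, -0.3, -0.0]
opening: 0.0171
grip_force: 40.0
tcp [ 0.4751 -0.0782 -0.0094] phi -0.28 -> units [0.1778 0.4365 0.2788] turn -0.9502 rows 6.6 12.0 t 6.0 open 0.0171 F 40.0
225 [[0.463, -0.064, 0.014], [0.469, -0.053, 0.037], [0.483, -0.053, 0.036], [0.487, -0.064, 0.014]]
229 [[0.463, -0.067, 0.013], [0.469, -0.055, 0.036], [0.483, -0.056, 0.035], [0.487, -0.067, 0.014]]
233 [[0.463, -0.069, 0.014], [0.469, -0.058, 0.035], [0.483, -0.058, 0.036], [0.487, -0.07, 0.013]]
237 [[0.464, -0.067, 0.021], [0.469, -0.059, 0.037], [0.483, -0.06, 0.036], [0.487, -0.067, 0.022]]
241 [[0.464, -0.068, 0.025], [0.469, -0.061, 0.037], [0.483, -0.062, 0.035], [0.486, -0.067, 0.027]]
245 [[0.464, -0.068, 0.029], [0.469, -0.064, 0.036], [0.483, -0.064, 0.036], [0.486, -0.067, 0.03]]
249 [[0.464, -0.068, 0.033], [0.469, -0.066, 0.036], [0.483, -0.067, 0.034], [0.486, -0.068, 0.032]]
253 [[0.465, -0.068, 0.037], [0.469, -0.068, 0.037], [0.483, -0.068, 0.035], [0.486, -0.067, 0.037]]
257 [[0.465, -0.067, 0.04], [0.468, -0.07, 0.036], [0.483, -0.07, 0.037], [0.485, -0.067, 0.041]]
261 [[0.465, -0.067, 0.044], [0.468, -0.071, 0.038], [0.483, -0.073, 0.035], [0.485, -0.067, 0.044]]
```

Gripped (17 mm opening, 40 N). Next I'll lift, turn it and carry it to the tray.

```bash
python3 -m crank '0 0 0.03 0; 0 0 0.06 0; 0 0 0.07 0; 0 0 0.07 0; 0 0 0.05 0'
for i in 1 2 3; do python3 -m crank '0.0081 0.03 0 -0.0634; 0.0081 0.03 0 -0.0634; 0.0081 0.03 0 -0.0634; 0.0081 0.03 0 -0.0634; 0.0081 0.03 0 -0.0634' | grep -E 'pos|open'; done
python3 -m crank '0 0 0 0; 0 0 0 0; 0 0 0 0; 0 0 0 0; 0 0 0 0'
python3 - <<'E'
from h import *
go(.536,.146,-.016,94.2)
E
```

```text
t: 6.5
tool_pos: [0.4757, -0.0784, 0.1333]
tool_rot: [2.226, 2.215, 0.001]
contact_force: [0.1, -0.5, -0.1]
opening: 0.0172
grip_force: 40.0
tool_pos: [0.495, -0.0025, 0.13]
opening: 0.0171
tool_pos: [0.5152, 0.0724, 0.1298]
opening: 0.0172
tool_pos: [0.5354, 0.1473, 0.1297]
opening: 0.017
t: 8.17
tool_pos: [0.5359, 0.146, 0.1306]
tool_rot: [3.139, 0.113, -0.001]
contact_force: [0.4, 0.0, -0.1]
opening: 0.0168
grip_force: 45.4
tcp [0.5359 0.146  0.1306] phi -85.88 -> units [ 2.000e-04  1.000e-04 -2.933e-01] turn 0.0009 rows 3.5 0.0 t 8.2 open 0.0168 F 45.4
```

```bash
python3 -m crank '0 0 -0.08 0; 0 0 -0.08 0; 0 0 -0.07 0; 0 0 -0.04 0; 0 0 -0.022 0'
python3 -m crank '0 0 0 0; 0 0 0 0; 0 0 0 0; 0 0 0 0; 0 0 0 0' 31 40
python3 -m crank '0 0 0.03 0; 0 0 0.05 0; 0 0 0.07 0; 0 0 0.07 0; 0 0 0.07 0' 
for i in 1 2 3; do python3 -m crank '0.0012 -0.03 0 0.0592; 0.0012 -0.03 0 0.0592; 0.0012 -0.03 0 0.0592; 0.0012 -0.03 0 0.0592; 0.0012 -0.03 0 0.0592' 50| grep -E 'pos|open'; done
python3 -m crank '0 0 0 0; 0 0 0 0; 0 0 0 0; 0 0 0 0; 0 0 0 0'
python3 - <<'E'
from h import *
go(.545,-.078,-.008,-6)
im,d,c=shot('wrist');P=cloud(c,d);H=P[:,:,2]
hsv=cv2.cvtColor(im,cv2.COLOR_RGB2HSV)
m=(H>.027)&(H<.04)&(hsv[:,:,2]<70)&(P[:,:,0]>.5)&(P[:,:,0]<.6)&(P[:,:,1]>-.13)&(P[:,:,1]<.04);print(m.sum())
if m.sum()>20:print(cv2.minAreaRect((P[m][:,:2]*1000).astype(np.float32)))
im,d,c=shot('top','top1.png')
cv2.imwrite('pics/crop2.png',cv2.resize(im[110:260,100:340],None,fx=3.3,fy=3.3,interpolation=cv2.INTER_CUBIC)[:,:,::-1])
E
```

```text
t: 8.58
tool_pos: [0.5331, 0.1457, -0.0191]
tool_rot: [3.139, 0.113, -0.01]
contact_force: [0.1, 0.2, -0.6]
opening: 0.0171
grip_force: 45.7
t: 9.0
tool_pos: [0.5372, 0.1468, -0.0139]
tool_rot: [-3.139, -0.113, -0.004]
contact_force: [0.3, 1.0, 0.5]
opening: 0.0262
grip_force: 0.0
t: 9.42
tool_pos: [0.5359, 0.1467, 0.1318]
tool_rot: [-3.139, -0.113, -0.001]
contact_force: [1.1, -0.2, -0.2]
opening: 0.0267
grip_force: 0.0
tool_pos: [0.5394, 0.071, 0.1307]
opening: 0.0426
tool_pos: [0.5424, -0.0041, 0.1306]
opening: 0.0427
tool_pos: [0.5454, -0.0791, 0.1305]
opening: 0.0426
t: 11.08
tool_pos: [0.5452, -0.0776, 0.1299]
tool_rot: [-2.333, -2.103, -0.0]
contact_force: [-0.0, -0.2, 0.4]
opening: 0.0427
grip_force: 0.0
tcp [ 0.5452 -0.0776  0.1299] phi -5.94 -> units [-0.0003 -0.0008 -0.2757] turn -0.0007 rows 3.3 0.0 t 11.1 open 0.0427 F 0.0
1822
((542.8895263671875, -41.266571044921875), (28.8516845703125, 161.302490234375), 0.8148623704910278)
```

View pics/crop2.png

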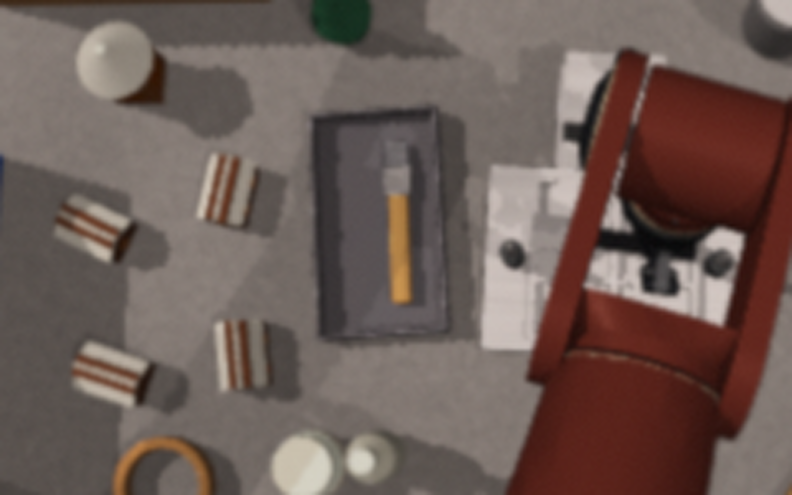

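The brush is in the tray at crop (400,225). Now the scraper.

```bash
python3 -m crank '0 0 -0.08 0; 0 0 -0.08 0; 0 0 -0.06 0; 0 0 -0.036 0; 0 0 -0.018 0'
python3 -m crank '0 0 0 0; 0 0 0 0; 0 0 0 0; 0 0 0 0; 0 0 0 0' 5 40
python3 -m crank '0 0 0 0; 0 0 0.02 0; 0 0 0.07 0; 0 0 0.07 0; 0 0 0.08 0' 
python3 -m crank '0 0 0.04 0; 0 0 0 0; 0 0 0 0; 0 0 0 0; 0 0 0 0' 
python3 - <<'E'
from h import *
go(.536,.192,.13,94.2)
E
```

```text
t: 11.6
tool_pos: [0.5424, -0.0772, -0.011]
tool_rot: [-2.33, -2.1, 0.005]
contact_force: [-0.6, -0.4, 0.3]
opening: 0.0428
grip_force: 0.0
t: 12.02
tool_pos: [0.5465, -0.0787, -0.0055]
tool_rot: [2.332, 2.101, 0.003]
contact_force: [-0.4, 0.6, -0.4]
opening: 0.0169
grip_force: 42.2
t: 12.43
tool_pos: [0.5438, -0.078, 0.1135]
tool_rot: [-2.332, -2.101, 0.002]
contact_force: [0.7, 0.2, -1.0]
opening: 0.0173
grip_force: 42.3
t: 12.85
tool_pos: [0.5437, -0.0779, 0.1307]
tool_rot: [-2.331, -2.101, 0.003]
contact_force: [-0.2, 0.5, -1.1]
opening: 0.0168
grip_force: 42.3
tcp [ 0.5437 -0.0779  0.1307] phi -5.96 -> units [-0.0154  0.5398 -0.0013] turn -0.8871 rows 6.5 11.2 t 12.8 open 0.0168 F 42.3
```

```bash
for i in 1 2 3; do python3 -m crank '-0.001 0.036 0 -0.0591; -0.001 0.036 0 -0.0591; -0.001 0.036 0 -0.0591; -0.001 0.036 0 -0.0591; -0.001 0.036 0 -0.0591' | grep -E 'pos|open'; done
python3 -m crank '0 0 0 0; 0 0 -0.08 0; 0 0 -0.08 0; 0 0 -0.07 0; 0 0 -0.04 0'
python3 -m crank '0 0 -0.014 0; 0 0 0 0; 0 0 0 0; 0 0 0 0; 0 0 0 0'
python3 -m crank '0 0 0 0; 0 0 0 0; 0 0 0 0; 0 0 0 0; 0 0 0 0' 31 40
python3 -m crank '0 0 0.03 0; 0 0 0.05 0; 0 0 0.07 0; 0 0 0.08 0; 0 0 0.08 0' 
python3 -m crank '-0.03 0.05 0.05 0; -0.03 0.05 0.05 0; -0.03 0.05 0.05 0; -0.03 0.05 0.05 0; 0 0 0 0' 
python3 -m crank '0 0 0 0; 0 0 0 0; 0 0 0 0; 0 0 0 0; 0 0 0 0' 
python3 - <<'E'
from h import *
go(.5918,.3077,.1,78.4)
im,d,c=shot('top','top2.png');P=cloud(c,d);np.savez('t2.npz',im=im,P=P)
im2,d2,c2=shot('wrist')
cv2.imwrite('pics/both.png',np.hstack([cv2.resize(im[100:270,100:330],(460,340)),cv2.resize(im2,(453,340))])[:,:800][:,:,::-1])
E
```

```text
tool_pos: [0.5411, 0.0126, 0.1304]
opening: 0.0168
tool_pos: [0.5386, 0.1024, 0.1304]
opening: 0.0172
tool_pos: [0.5361, 0.1922, 0.1303]
opening: 0.0169
t: 14.52
tool_pos: [0.5331, 0.1901, -0.0085]
tool_rot: [3.137, 0.119, -0.015]
contact_force: [-1.0, -0.6, -0.4]
opening: 0.017
grip_force: 42.3
t: 14.93
tool_pos: [0.5396, 0.192, -0.0068]
tool_rot: [-3.139, -0.117, -0.006]
contact_force: [-0.6, 0.5, 0.5]
opening: 0.0168
grip_force: 42.3
t: 15.35
tool_pos: [0.5378, 0.1917, -0.009]
tool_rot: [-3.139, -0.117, -0.001]
contact_force: [0.3, -1.4, -0.2]
opening: 0.0265
grip_force: 0.0
t: 15.77
tool_pos: [0.5368, 0.1915, 0.1466]
tool_rot: [3.139, 0.117, -0.003]
contact_force: [0.9, -0.6, 0.4]
opening: 0.0267
grip_force: 0.0
t: 16.18
tool_pos: [0.4779, 0.2962, 0.2529]
tool_rot: [-3.133, -0.124, -0.014]
contact_force: [0.9, -0.2, 0.8]
opening: 0.0265
grip_force: 0.0
t: 16.6
tool_pos: [0.4776, 0.2907, 0.2442]
tool_rot: [3.138, 0.114, -0.004]
contact_force: [-1.1, -0.1, -0.7]
opening: 0.0269
grip_force: 0.0
tcp [0.4776 0.2907 0.2442] phi -85.82 -> units [ 0.2285  0.0341 -0.2884] turn -0.1753 rows 4.5 2.2 t 16.6 open 0.0269 F 0.0
```

View pics/both.png

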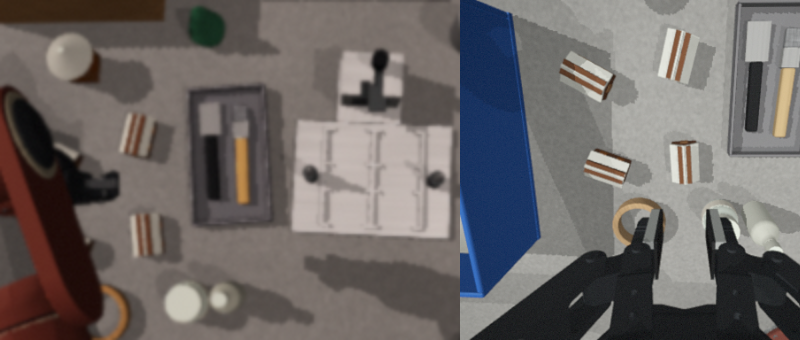

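Left panel: scraper (210,150) and brush (242,150) both lie in the tray and the bed is empty. Right panel: all four cottages are visible. I'll measure the cottages and nests once more.

```bash
cat >> h.py <<'E'
def cotts(name='wrist',roi=(.37,.66,.23,.49)):
    im,d,c=shot(name);P=cloud(c,d);H=P[:,:,2]
    m=(H>.02)&(H<.05)&(P[:,:,0]>roi[0])&(P[:,:,0]<roi[1])&(P[:,:,1]>roi[2])&(P[:,:,1]<roi[3])&(d>.2)
    n,l,s,ce=cv2.connectedComponentsWithStats(m.astype(np.uint8))
    for i in range(1,n):
        if s[i,4]<200: continue
        q=P[l==i][:,:2]*1000; r=cv2.minAreaRect(q.astype(np.float32));b=cv2.boxPoints(r)
        e=max([b[1]-b[0],b[2]-b[1]],key=np.linalg.norm);a=np.degrees(np.arctan2(e[1],e[0]))%180
        print(s[i,4],ce[i].round(),'c',np.round(r[0],1),'size',np.round(r[1],1),'long',round(a,1),'phi',round((a-90+90)%180-90,1))
E
python3 - <<'E'
from h import *
cotts()
c=ctrl.get_calibration('top');P=np.load('t2.npz')['P'];H=P[:,:,2]
m=(H>.056)&(H<.11)&(P[:,:,0]>.49)&(P[:,:,0]<.57)
for y0,y1 in((0,.08),(-.18,-.1)):
    q=P[m&(P[:,:,1]>y0)&(P[:,:,1]<y1)]; print('pin',cv2.minAreaRect((q[:,:2]*1000).astype(np.float32)))
m=(H>.006)&(H<.03)&(P[:,:,0]>.43)&(P[:,:,0]<.61)&(P[:,:,1]>-.18)&(P[:,:,1]<.08)
print('bed',cv2.minAreaRect((P[m][:,:2]*1000).astype(np.float32)))
go(.5918,.3077,.1,78.4)
E
```

```text
1991 [247.  63.] c [590.8 307.1] size [43.7 61.3] long 169.0 phi 79.0
1946 [141.  86.] c [555.3 433.9] size [60.5 43.7] long 65.6 phi -24.4
1410 [254. 184.] c [440.  286.8] size [61.8 43.7] long 7.1 phi -82.9
1382 [165. 191.] c [420.1 409. ] size [62.  44.1] long 73.3 phi -16.7
pin ((532.5458984375, 42.274436950683594), (18.337322235107422, 16.459320068359375), 45.47673797607422)
pin ((524.2147827148438, -140.12481689453125), (16.391178131103516, 16.343080520629883), 43.30251693725586)
bed ((522.2491455078125, -47.953094482421875), (242.14950561523438, 175.0092010498047), 89.86319732666016)
tcp [0.4777 0.2911 0.2451] phi -85.79 -> units [ 0.2282  0.0332 -0.2902] turn -0.1756 rows 4.5 2.2 t 16.8 open 0.0266 F 0.0
```

```bash
python3 - <<'E'
from h import *
z=np.load('w2.npz');P,d=z['P'],z['d'];q=P[(d<.3)&(d>0)&(P[:,:,2]>.2)]-[.4785,-.079,.3235]
for a in np.arange(0,.2,.012):
    s=q[(q[:,2]>=a)&(q[:,2]<a+.012)]
    if len(s)>5: print(round(a,3),len(s),s[:,0].min().round(3),s[:,0].max().round(3),s[:,1].min().round(3),s[:,1].max().round(3))
E
python3 -m crank '0.0456 0.006 0 -0.035; 0.0456 0.006 0 -0.035; 0.0456 0.006 0 -0.035; 0.0456 0.006 0 -0.035; 0.0456 0.006 0 -0.035' 70 60
python3 -m crank '0 0 -0.07 0; 0 0 -0.07 0; 0 0 -0.06 0; 0 0 0 0; 0 0 0 0'
python3 - <<'E'
from h import *
go(.5908,.3071,-.015,79)
E
```

```text
0.012 38 -0.023 0.02 -0.009 0.008
0.024 658 -0.037 0.033 -0.011 0.012
0.036 1027 -0.037 0.033 -0.012 0.012
0.048 1478 -0.037 0.033 -0.011 0.013
0.06 2012 -0.056 0.051 -0.011 0.015
0.072 7771 -0.059 0.055 -0.013 0.016
0.084 7498 -0.063 0.058 -0.012 0.019
0.096 11065 -0.066 0.061 -0.001 0.019
0.108 1216 -0.026 0.021 0.016 0.022
t: 17.17
tool_pos: [0.5928, 0.3065, 0.2455]
tool_rot: [3.125, -0.319, -0.0]
contact_force: [-0.3, 0.4, 0.5]
opening: 0.06
grip_force: 0.0
t: 17.58
tool_pos: [0.5903, 0.3059, 0.1433]
tool_rot: [3.123, -0.315, -0.007]
contact_force: [0.1, 0.2, -0.6]
opening: 0.0599
grip_force: 0.0
tcp [0.5903 0.3059 0.1433] phi -101.51 -> units [ 0.0011  0.0024 -0.3167] turn 0.0056 rows 3.8 0.1 t 17.6 open 0.0599 F 0.0
```

The finger knuckles span ±54–60 mm above 60 mm height, so the gate beside the +x nests matters. I'll check its height map.

```bash
python3 - <<'E'
from h import *
for f in('w2.npz','t2.npz'):
    P=np.load(f)['P'].reshape(-1,3);P=P[P[:,2]<.2]
    print(f,'rows x, cols y',list(range(-100,12,8)))
    for x in np.arange(.596,.70,.008):
        r=[]
        for y in np.arange(-.100,.012,.008):
            s=P[(abs(P[:,0]-x)<.004)&(abs(P[:,1]-y)<.004)]
            r.append('%3d'%(s[:,2].max()*1000) if len(s) else ' . ')
        print(round(x,3),*r)
E
```

```text
w2.npz rows x, cols y [-100, -92, -84, -76, -68, -60, -52, -44, -36, -28, -20, -12, -4, 4]
0.596  15  15  14  15  15  23  24  22  15  15  14  14  14  15
0.604  15  14  15  15  14  22  22  23  15  14  14  14  14  15
0.612  14  15  15  14  15  15  14  14  15  14  15  15  16  14
0.62   4  16  15  15  86  86  86  87  15  15  14  14  15  14
0.628   2  14  15  14  87  87  86  86  14  15  15  15  14  13
0.636   3  94  95  94  94  93  87  85  72  94  93  93  84  14
0.644   2  94  95  95  94  94  86  86  72  94  94  95  94  13
0.652   3  94  95  94  95  93  87  93  73  94  94  94  94  13
0.66   2  94  95  95  95  94  87  94  94  95  95  94  94  14
0.668  .   94  95  95  94 134 135  95  94  94  94  94  94  13
0.676  .   95  94  95 135 135 135 135  94  94  95  94  94  12
0.684  .   94  95  94 134 135 135 136  95  94  95  94  95  14
0.692  .   94  94  94 134 136 135 134  94  95  94  94  94  14
t2.npz rows x, cols y [-100, -92, -84, -76, -68, -60, -52, -44, -36, -28, -20, -12, -4, 4]
0.596  15  17  14  13  14  14  22  14  13  15  15  15  14  14
0.604  15  14  15  16  17  20  23  24  15  14  15  14  16  14
0.612  14  14  17  13  14  13  13  12  18  14  14  12  14  15
0.62   3  13  13  13  15  86  85  88  15  16  15  13  16  14
0.628   5  14  17  14  16  87  84  85  14  16  16  16  14  13
0.636   2  14  96  90  94  93  89  89  50  64  13  15  16  15
0.644   3  11  95  95  93  91  87  86  74  94  97  95  95  13
0.652   1  14  98  93  95  93  88  86  75  91  93  95  94  12
0.66   1  .   94  92  95  93  87  93  93  95  94  95  94  14
0.668   3  .   94  95  95 103 134  95  95  94  94  95  93  13
0.676   2  90  94  94 114 136 136 135  95  94  94  93  94  14
0.684   0  96  94  96 132 138 137 134  94  92  92  94  95  16
0.692   4  94  95  94  92 135 135 134  94  94  94  93  93  12
```

The gate front is at x≈0.635 and only the tongue (y −0.068..−0.040) reaches x≈0.617. The nests are reachable with a slightly high grip and a small −x bias. Picking cottage 1.

```bash
python3 -m crank '0.001 0.002 -0.08 0.005; 0 0 -0.08 0; 0 0 -0.08 0; 0 0 -0.045 0; 0 0 -0.02 0'
python3 -m crank '0 0 0 0; 0 0 0 0; 0 0 0 0; 0 0 0 0; 0 0 0 0' 20 60
python3 -m crank '0 0 0 0; 0 0 0.03 0; 0 0 0.08 0; 0 0 0.08 0; 0 0 0.08 0'
python3 -m crank '0 0 0.02 0; 0 0 0 0; 0 0 0 0; 0 0 0 0; 0 0 0 0' 
python3 - <<'E'
from h import *
go(.573,-.0141,.13,-2.6)
E
```

```text
t: 18.0
tool_pos: [0.5914, 0.3073, -0.0083]
tool_rot: [3.126, -0.302, -0.004]
contact_force: [-1.3, -0.6, 0.3]
opening: 0.06
grip_force: 0.0
t: 18.42
tool_pos: [0.594, 0.3084, -0.004]
tool_rot: [-3.125, 0.302, -0.006]
contact_force: [-0.5, -0.4, 3.3]
opening: 0.0378
grip_force: 61.3
t: 18.83
tool_pos: [0.5912, 0.3073, 0.1299]
tool_rot: [3.126, -0.302, -0.002]
contact_force: [0.7, 0.9, -1.3]
opening: 0.0379
grip_force: 60.9
t: 19.25
tool_pos: [0.5903, 0.3069, 0.1348]
tool_rot: [3.125, -0.302, -0.008]
contact_force: [0.4, 0.4, -0.3]
opening: 0.0379
grip_force: 60.9
tcp [0.5903 0.3069 0.1348] phi -101.04 -> units [-0.0346 -0.642  -0.0097] turn -0.9062 rows 7.7 11.5 t 19.2 open 0.0379 F 60.9
```

```bash
for i in 1 2 3; do python3 -m crank '-0.0023 -0.0428 0 0.0729; -0.0023 -0.0428 0 0.0729; -0.0023 -0.0428 0 0.0729; -0.0023 -0.0428 0 0.0729; -0.0023 -0.0428 0 0.0729' | grep -E 'pos|open'; done
python3 -m crank '0 0 0 0; 0 0 -0.07 0; 0 0 -0.07 0; 0 0 -0.05 0; 0 0 0 0'
python3 -m crank '0 0 0 0; 0 0 0 0; 0 0 0 0; 0 0 0 0; 0 0 0 0'
python3 - <<'E'
from h import *
go(.5735,-.0141,.002,-2.6)
im,d,c=shot('wrist');cv2.imwrite('pics/n1.png',im[:,:,::-1])
E
```

```text
tool_pos: [0.5848, 0.1994, 0.1355]
opening: 0.0378
tool_pos: [0.579, 0.0926, 0.1357]
opening: 0.0379
tool_pos: [0.5733, -0.0141, 0.1357]
opening: 0.0375
t: 20.92
tool_pos: [0.5682, -0.0119, 0.0347]
tool_rot: [-2.264, -2.16, 0.015]
contact_force: [-1.0, 0.5, -1.8]
opening: 0.0376
grip_force: 60.9
t: 21.33
tool_pos: [0.5763, -0.0134, 0.0453]
tool_rot: [2.27, 2.168, 0.003]
contact_force: [0.0, 0.2, -1.4]
opening: 0.0376
grip_force: 60.9
tcp [ 0.5763 -0.0134  0.0453] phi -2.63 -> units [-0.0056 -0.0014 -0.0866] turn 0.0003 rows 1.0 0.0 t 21.3 open 0.0376 F 60.9
```

View pics/n1.png

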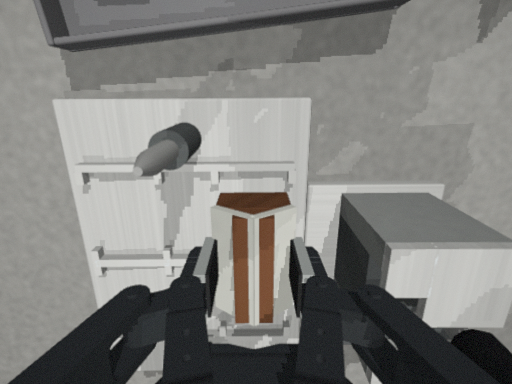

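The cottage hangs over the +x/+y nest; the nest lugs are visible at (216,178) and (292,178). I'll check the x alignment from these.

```bash
python3 - <<'E'
from h import *
c=ctrl.get_calibration('wrist')
im=cv2.imread('pics/n1.png')
print('lugs',onplane(c,[[211,178],[219,178],[288,178],[296,178],[84,178],[161,178]],.02).round(4).tolist())
g=cv2.cvtColor(im,cv2.COLOR_BGR2GRAY);print(g[179,200:304].tolist())
print('cottage eave', onplane(c,[[212,210],[297,208]],.026+.055).round(4).tolist())
go(.5735,-.0141,.002,-2.6)
E
```

```text
lugs [[0.5479, 0.0149, 0.02], [0.5534, 0.0146, 0.02], [0.6008, 0.0124, 0.02], [0.6063, 0.0121, 0.02], [0.4616, 0.0189, 0.02], [0.5137, 0.0165, 0.02]]
[167, 162, 161, 163, 166, 167, 164, 165, 166, 166, 178, 201, 210, 210, 210, 209, 210, 204, 166, 134, 179, 182, 182, 179, 179, 180, 181, 181, 179, 178, 180, 182, 182, 184, 184, 181, 183, 185, 179, 180, 184, 196, 204, 198, 189, 190, 191, 191, 190, 188, 188, 185, 187, 188, 190, 188, 189, 188, 188, 186, 189, 188, 189, 190, 192, 193, 191, 191, 191, 192, 193, 195, 193, 194, 192, 191, 191, 191, 191, 192, 190, 189, 183, 149, 148, 146, 140, 118, 158, 192, 192, 192, 192, 192, 191, 190, 184, 182, 187, 188, 190, 188, 189, 190]
cottage eave [[0.5567, 0.016, 0.081], [0.5981, 0.0151, 0.081]]
tcp [ 0.576  -0.0134  0.0449] phi -2.63 -> units [-0.005  -0.0014 -0.0859] turn 0.0003 rows 1.0 0.0 t 21.4 open 0.0379 F 60.9
```

```bash
python3 -m crank '-0.003 0 -0.02 0; 0 0 -0.02 0; 0 0 -0.02 0; 0 0 -0.01 0; 0 0 0 0'
python3 -m crank '0 0 -0.006 0; 0 0 -0.004 0; 0 0 -0.004 0; 0 0 0 0; 0 0 0 0'
python3 -m crank '0 0 0 0; 0 0 0 0; 0 0 0 0; 0 0 0 0; 0 0 0 0' 51
python3 - <<'E'
from h import *
go(.5735,-.0141,.002,-2.6)
E
```

```text
t: 21.8
tool_pos: [0.5728, -0.0133, 0.008]
tool_rot: [-2.27, -2.169, 0.003]
contact_force: [-4.4, 1.2, 6.5]
opening: 0.0377
grip_force: 61.7
t: 22.22
tool_pos: [0.5729, -0.0133, 0.0077]
tool_rot: [-2.268, -2.168, 0.007]
contact_force: [-25.0, 2.2, 45.2]
opening: 0.0376
grip_force: 65.9
t: 22.63
tool_pos: [0.5726, -0.0132, 0.0001]
tool_rot: [-2.271, -2.169, 0.002]
contact_force: [0.5, -0.0, 0.4]
opening: 0.0436
grip_force: 0.0
tcp [ 5.726e-01 -1.320e-02  1.000e-04] phi -2.63 -> units [ 0.0017 -0.0017  0.0038] turn 0.0003 rows 0.1 0.0 t 22.6 open 0.0436 F 0.0
```

```bash
python3 -m crank '0 0 0.03 0; 0 0 0.07 0; 0 0 0.08 0; 0 0 0.08 0; 0 0 0.03 0' 
for i in 1 2 3; do python3 -m crank '-0.0177 0.04 0 -0.0595; -0.0177 0.04 0 -0.0595; -0.0177 0.04 0 -0.0595; -0.0177 0.04 0 -0.0595; -0.0177 0.04 0 -0.0595' 70 60| grep -E 'pos|open'; done
python3 -m crank '0 0 0 0; 0 0 0 0; 0 0 0 0; 0 0 0 0; 0 0 0 0'
python3 - <<'E'
from h import *
P=np.load('P.npy');m=(P[:,:,2]>.045)&(P[:,:,0]>.25)&(P[:,:,0]<.45)&(P[:,:,1]>.12)&(P[:,:,1]<.33)
q=P[m];print('bottles',q.min(0),q.max(0))
cotts(); go(.44,.2868,-.008,-82.9)
E
```

```text
t: 23.05
tool_pos: [0.5764, -0.0138, 0.1526]
tool_rot: [2.267, 2.165, 0.008]
contact_force: [1.3, -0.0, -0.1]
opening: 0.0437
grip_force: 0.0
tool_pos: [0.5284, 0.0874, 0.1456]
opening: 0.0598
tool_pos: [0.4841, 0.1875, 0.1455]
opening: 0.0594
tool_pos: [0.4399, 0.2875, 0.1455]
opening: 0.0598
t: 24.72
tool_pos: [0.441, 0.2859, 0.1461]
tool_rot: [3.135, 0.192, -0.0]
contact_force: [0.1, 0.4, 0.3]
opening: 0.0598
grip_force: 0.0
bottles [0.31811352 0.13945716 0.04535891] [0.37313116 0.24467313 0.12349083]
4241 [98. 32.] c [555.  433.9] size [62.7 44.6] long 65.3 phi -24.7
2569 [252. 178.] c [439.8 286.8] size [61.7 43.7] long 7.4 phi -82.6
2646 [130. 182.] c [419.9 408.8] size [61.7 44.6] long 73.4 phi -16.6
tcp [0.441  0.2859 0.1462] phi -83.0 -> units [-0.0021  0.0017 -0.3084] turn 0.0011 rows 3.7 0.0 t 24.8 open 0.0597 F 0.0
```

```bash
python3 -m crank '-0.002 0.002 -0.08 0.004; 0 0 -0.08 0; 0 0 -0.08 0; 0 0 -0.045 0; 0 0 -0.02 0'
python3 -m crank '0 0 0 0; 0 0 0 0; 0 0 0 0; 0 0 0 0; 0 0 0 0' 20 60
python3 -m crank '0 0 0 0; 0 0 0.03 0; 0 0 0.08 0; 0 0 0.08 0; 0 0 0.08 0'
python3 -m crank '0 0 0.02 0; 0 0 0 0; 0 0 0 0; 0 0 0 0; 0 0 0 0' 
python3 - <<'E'
from h import *
go(.5712,-.0881,.13,-2.6)
E
```

```text
t: 25.18
tool_pos: [0.4365, 0.2856, -0.0108]
tool_rot: [3.132, 0.202, -0.011]
contact_force: [0.3, -0.2, 0.1]
opening: 0.0599
grip_force: 0.0
t: 25.6
tool_pos: [0.4411, 0.2884, -0.0042]
tool_rot: [-3.134, -0.203, -0.005]
contact_force: [0.2, -0.2, -0.8]
opening: 0.0383
grip_force: 61.6
t: 26.02
tool_pos: [0.439, 0.2874, 0.1303]
tool_rot: [3.135, 0.203, -0.001]
contact_force: [1.3, 1.7, -1.3]
opening: 0.0376
grip_force: 61.7
t: 26.43
tool_pos: [0.438, 0.2869, 0.1358]
tool_rot: [3.133, 0.203, -0.007]
contact_force: [-0.0, -0.3, -3.0]
opening: 0.038
grip_force: 61.7
tcp [0.438  0.2869 0.1358] phi -82.59 -> units [ 0.2664 -0.75   -0.0117] turn 0.8888 rows 9.6 11.3 t 26.4 open 0.038 F 61.7
```

```bash
for i in 1 2 3; do python3 -m crank '0.0178 -0.05 0 0.0593; 0.0178 -0.05 0 0.0593; 0.0178 -0.05 0 0.0593; 0.0178 -0.05 0 0.0593; 0.0178 -0.05 0 0.0593' | grep -E 'pos|open'; done
python3 -m crank '0 0 0 0; 0 0 -0.07 0; 0 0 -0.07 0; 0 0 -0.05 0; 0 0 0 0'
python3 -m crank '0 0 0 0; 0 0 0 0; 0 0 0 0; 0 0 0 0; 0 0 0 0'
python3 - <<'E'
from h import *
go(.5712,-.0881,.010,-2.6)
im,d,c=shot('wrist');cv2.imwrite('pics/n2.png',im[:,:,::-1])
E
```

```text
tool_pos: [0.4831, 0.1613, 0.1364]
opening: 0.0379
tool_pos: [0.5276, 0.0365, 0.1363]
opening: 0.0382
tool_pos: [0.5721, -0.0883, 0.1361]
opening: 0.038
t: 28.1
tool_pos: [0.5664, -0.0852, 0.0349]
tool_rot: [-2.261, -2.161, 0.013]
contact_force: [-1.9, 0.5, -2.7]
opening: 0.038
grip_force: 61.6
t: 28.52
tool_pos: [0.5745, -0.0876, 0.0458]
tool_rot: [2.268, 2.17, 0.003]
contact_force: [-0.8, -0.6, -0.6]
opening: 0.0379
grip_force: 61.6
tcp [ 0.5745 -0.0876  0.0458] phi -2.53 -> units [-0.0066 -0.001  -0.0716] turn -0.0008 rows 0.9 0.0 t 28.5 open 0.0379 F 61.6
```

View pics/n2.png

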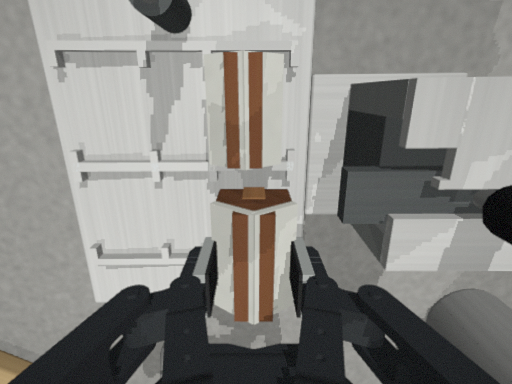

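Cottage 1 sits in its nest (245,110) and cottage 2 is lined up over the next one. Lowering.

```bash
python3 -m crank '-0.003 0 -0.02 0; 0 0 -0.02 0; 0 0 -0.02 0; 0 0 -0.012 0; 0 0 0 0'
python3 -m crank '0 0 0 0; 0 0 0 0; 0 0 0 0; 0 0 0 0; 0 0 0 0' 51
python3 -m crank '0 0 0.03 0; 0 0 0.07 0; 0 0 0.08 0; 0 0 0.07 0; 0 0 0.03 0' 
python3 -m crank '-0.03 -0.02 0 0; -0.03 -0.02 0 0; -0.03 -0.02 0 0; 0 0 0 0; 0 0 0 0' 70
python3 - <<'E'
from h import *
cotts('wrist',(.42,.63,-.13,.04)); go(.4199,.4088,.13,-16.6)
im,d,c=shot('wrist');cv2.imwrite('pics/n3.png',im[:,:,::-1])
E
```

```text
t: 28.98
tool_pos: [0.571, -0.0871, 0.0067]
tool_rot: [-2.269, -2.17, 0.002]
contact_force: [0.0, -0.2, -1.3]
opening: 0.0381
grip_force: 61.7
t: 29.4
tool_pos: [0.5716, -0.0873, 0.0077]
tool_rot: [-2.27, -2.172, 0.0]
contact_force: [-0.6, -0.3, -0.1]
opening: 0.0435
grip_force: 0.0
t: 29.82
tool_pos: [0.5745, -0.0881, 0.1543]
tool_rot: [2.264, 2.166, 0.007]
contact_force: [0.8, 0.1, 0.5]
opening: 0.0438
grip_force: 0.0
t: 30.23
tool_pos: [0.5265, -0.1175, 0.1479]
tool_rot: [2.271, 2.17, 0.001]
contact_force: [1.0, 0.2, 0.3]
opening: 0.0594
grip_force: 0.0
212 [252.   6.] c [532.4  34.3] size [20.6  7.5] long 0.5 phi -89.5
6867 [275.  96.] c [528.7 -50.2] size [153.  149.9] long 87.9 phi -2.1
tcp [ 0.5269 -0.1173  0.148 ] phi -2.56 -> units [-0.2141  1.0521 -0.0359] turn -0.156 rows 12.9 2.0 t 30.3 open 0.0598 F 0.0
```

View pics/n3.png

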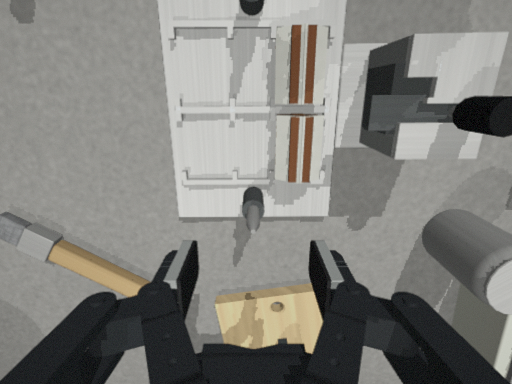

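Both cottages sit at (295,65) and (300,148). On to cottage 3.

```bash
for i in 1 2 3; do python3 -m crank '-0.0143 0.07 0 -0.0104; -0.0143 0.07 0 -0.0104; -0.0143 0.07 0 -0.0104; -0.0143 0.07 0 -0.0104; -0.0143 0.07 0 -0.0104' | grep -E 'pos|open'; done
python3 -m crank '0 0 0 0; 0 0 0 0; 0 0 0 0; 0 0 0 0; 0 0 0 0'
python3 - <<'E'
from h import *
cotts(); go(.4199,.4088,-.006,-16.6)
E
```

```text
tool_pos: [0.4909, 0.0598, 0.1479]
opening: 0.06
tool_pos: [0.4548, 0.2352, 0.148]
opening: 0.0602
tool_pos: [0.4186, 0.4104, 0.1477]
opening: 0.0598
t: 32.0
tool_pos: [0.4198, 0.4068, 0.1477]
tool_rot: [2.52, 1.876, -0.0]
contact_force: [0.5, -0.3, 1.1]
opening: 0.0601
grip_force: 0.0
3238 [381. 110.] c [555.3 433.9] size [61.9 45.1] long 66.5 phi -23.5
2591 [253. 175.] c [420.1 408.8] size [61.3 43.8] long 73.2 phi -16.8
211 [482. 264.] c [636.1 231.3] size [47.9  3.9] long 2.3 phi -87.7
tcp [0.4198 0.4068 0.1478] phi -16.66 -> units [ 2.000e-04  4.100e-03 -3.076e-01] turn 0.0007 rows 3.7 0.0 t 32.0 open 0.0594 F 0.0
```

```bash
python3 -m crank '0 0.004 -0.08 0; 0 0 -0.08 0; 0 0 -0.08 0; 0 0 -0.045 0; 0 0 -0.022 0'
python3 -m crank '0 0 0 0; 0 0 0 0; 0 0 0 0; 0 0 0 0; 0 0 0 0' 20 60
python3 -m crank '0 0 0 0; 0 0 0.03 0; 0 0 0.08 0; 0 0 0.08 0; 0 0 0.08 0'
python3 -m crank '0 0 0.02 0; 0 0 0 0; 0 0 0 0; 0 0 0 0; 0 0 0 0' 
python3 - <<'E'
from h import *
go(.4841,-.0099,.13,-2.6)
E
```

```text
t: 32.47
tool_pos: [0.417, 0.4067, -0.0103]
tool_rot: [2.52, 1.876, -0.012]
contact_force: [-0.8, -0.4, -0.1]
opening: 0.0603
grip_force: 0.0
t: 32.88
tool_pos: [0.4207, 0.4106, -0.0036]
tool_rot: [-2.518, -1.878, -0.006]
contact_force: [-1.0, -0.1, -2.0]
opening: 0.038
grip_force: 61.7
t: 33.3
tool_pos: [0.4189, 0.4093, 0.1307]
tool_rot: [-2.518, -1.878, 0.001]
contact_force: [-0.2, -0.3, -0.8]
opening: 0.0379
grip_force: 61.8
t: 33.72
tool_pos: [0.4179, 0.4085, 0.1361]
tool_rot: [2.518, 1.878, -0.008]
contact_force: [0.1, 0.0, -2.0]
opening: 0.0377
grip_force: 61.8
tcp [0.4179 0.4085 0.1361] phi -16.57 -> units [ 0.1324 -0.8368 -0.0122] turn 0.1553 rows 10.2 2.0 t 33.7 open 0.0377 F 61.8
```

```bash
for i in 1 2 3; do python3 -m crank '0.0088 -0.0558 0 0.0104; 0.0088 -0.0558 0 0.0104; 0.0088 -0.0558 0 0.0104; 0.0088 -0.0558 0 0.0104; 0.0088 -0.0558 0 0.0104' | grep -E 'pos|open'; done
python3 -m crank '0 0 0 0; 0 0 -0.07 0; 0 0 -0.07 0; 0 0 -0.05 0; 0 0 0 0'
python3 -m crank '0 0 0 0; 0 0 0 0; 0 0 0 0; 0 0 0 0; 0 0 0 0'
python3 - <<'E'
from h import *
go(.4841,-.0099,.009,-2.6)
im,d,c=shot('wrist');cv2.imwrite('pics/n4.png',im[:,:,::-1]);g=cv2.cvtColor(im,cv2.COLOR_RGB2GRAY)
for v in(174,179): print(g[v,200:304].tolist())
print(onplane(c,[[200,178],[219,178],[288,178]],.02).round(4).tolist())
E
```

```text
tool_pos: [0.4401, 0.2685, 0.1368]
opening: 0.0378
tool_pos: [0.4621, 0.1292, 0.137]
opening: 0.0378
tool_pos: [0.4841, -0.01, 0.137]
opening: 0.0382
t: 35.38
tool_pos: [0.4787, -0.0074, 0.0363]
tool_rot: [-2.261, -2.163, 0.014]
contact_force: [-1.2, 1.0, -2.4]
opening: 0.0377
grip_force: 61.7
t: 35.8
tool_pos: [0.4868, -0.0089, 0.0461]
tool_rot: [2.268, 2.17, 0.003]
contact_force: [-0.4, 0.2, -1.1]
opening: 0.0383
grip_force: 61.7
tcp [ 0.4868 -0.0089  0.0461] phi -2.53 -> units [-0.0053 -0.0019 -0.0743] turn -0.0008 rows 0.9 0.0 t 35.8 open 0.0383 F 61.7
[208, 207, 206, 206, 204, 203, 203, 207, 213, 213, 211, 213, 213, 212, 202, 137, 116, 144, 148, 150, 153, 167, 168, 169, 168, 167, 169, 169, 168, 167, 168, 169, 166, 165, 169, 172, 172, 171, 172, 168, 162, 147, 145, 150, 150, 146, 144, 147, 148, 147, 147, 147, 148, 144, 146, 146, 144, 143, 144, 145, 148, 149, 150, 148, 146, 145, 149, 148, 146, 149, 148, 146, 147, 147, 147, 151, 151, 152, 151, 148, 147, 148, 148, 135, 121, 174, 195, 196, 195, 193, 194, 190, 171, 148, 148, 149, 147, 147, 147, 149, 149, 148, 149, 148]
[208, 207, 206, 207, 205, 196, 172, 179, 205, 212, 214, 213, 213, 212, 205, 160, 148, 203, 208, 207, 207, 206, 203, 207, 206, 199, 172, 169, 167, 167, 171, 168, 170, 167, 165, 170, 173, 171, 172, 170, 167, 165, 167, 166, 151, 149, 146, 150, 150, 147, 149, 148, 150, 147, 146, 147, 144, 146, 147, 145, 147, 151, 152, 152, 162, 165, 165, 164, 165, 165, 165, 165, 164, 165, 167, 168, 168, 168, 168, 166, 160, 149, 144, 124, 123, 184, 196, 195, 195, 192, 180, 157, 152, 150, 148, 149, 147, 145, 147, 148, 147, 148, 149, 150]
[[0.4509, 0.0193, 0.02], [0.464, 0.0187, 0.02], [0.5117, 0.0165, 0.02]]
```

```bash
python3 -m crank '-0.003 0 -0.02 0; 0 0 -0.02 0; 0 0 -0.02 0; 0 0 -0.012 0; 0 0 0 0'
python3 -m crank '0 0 0 0; 0 0 0 0; 0 0 0 0; 0 0 0 0; 0 0 0 0' 51
python3 -m crank '0 0 0.03 0; 0 0 0.07 0; 0 0 0.08 0; 0 0 0.07 0; 0 0 0.03 0' 
python3 - <<'E'
from h import *
go(.5553,.4339,.14,-24)
E
```

```text
t: 36.27
tool_pos: [0.4831, -0.0087, 0.0071]
tool_rot: [-2.269, -2.17, 0.002]
contact_force: [0.7, 0.1, -1.3]
opening: 0.0377
grip_force: 61.8
t: 36.68
tool_pos: [0.4839, -0.0088, 0.0083]
tool_rot: [2.27, 2.172, 0.0]
contact_force: [0.3, -0.3, -0.7]
opening: 0.0434
grip_force: 0.0
t: 37.1
tool_pos: [0.4867, -0.0093, 0.1544]
tool_rot: [2.265, 2.167, 0.008]
contact_force: [1.1, -0.7, 1.0]
opening: 0.0434
grip_force: 0.0
tcp [ 0.4867 -0.0093  0.1544] phi -2.53 -> units [ 0.1372  0.8863 -0.0288] turn -0.2386 rows 10.8 3.0 t 37.1 open 0.0434 F 0.0
```

```bash
for i in 1 2 3; do python3 -m crank '0.0091 0.0591 0 -0.0159; 0.0091 0.0591 0 -0.0159; 0.0091 0.0591 0 -0.0159; 0.0091 0.0591 0 -0.0159; 0.0091 0.0591 0 -0.0159' 70 60| grep -E 'pos|open'; done
python3 -m crank '0 0 0 0; 0 0 0 0; 0 0 0 0; 0 0 0 0; 0 0 0 0'
python3 - <<'E'
from h import *
cotts(); go(.5553,.4339,-.006,-24)
E
```

```text
tool_pos: [0.5067, 0.1403, 0.1485]
opening: 0.0594
tool_pos: [0.5294, 0.2882, 0.1482]
opening: 0.0597
tool_pos: [0.5521, 0.4359, 0.1481]
opening: 0.0596
t: 38.77
tool_pos: [0.5523, 0.4332, 0.1484]
tool_rot: [2.636, 1.709, -0.0]
contact_force: [0.8, 0.3, -0.3]
opening: 0.0596
grip_force: 0.0
2565 [256. 175.] c [555.3 433.7] size [61.3 43.6] long 65.4 phi -24.6
tcp [0.5523 0.4333 0.1485] phi -24.06 -> units [ 0.006   0.0011 -0.309 ] turn 0.0007 rows 3.7 0.0 t 38.8 open 0.0595 F 0.0
```

```bash
python3 -m crank '0.005 0.001 -0.08 -0.006; 0 0 -0.08 0; 0 0 -0.08 0; 0 0 -0.045 0; 0 0 -0.022 0'
python3 -m crank '0 0 0 0; 0 0 0 0; 0 0 0 0; 0 0 0 0; 0 0 0 0' 20 60
python3 -m crank '0 0 0 0; 0 0 0.03 0; 0 0 0.08 0; 0 0 0.08 0; 0 0 0.08 0'
python3 -m crank '0 0 0.02 0; 0 0 0 0; 0 0 0 0; 0 0 0 0; 0 0 0 0' 
python3 - <<'E'
from h import *
go(.4807,-.0838,.13,-2.6)
E
```

```text
t: 39.23
tool_pos: [0.5517, 0.4321, -0.0105]
tool_rot: [2.644, 1.697, -0.013]
contact_force: [-0.2, -0.1, -0.6]
opening: 0.0598
grip_force: 0.0
t: 39.65
tool_pos: [0.556, 0.4358, -0.0027]
tool_rot: [2.643, 1.699, 0.006]
contact_force: [-0.4, 0.0, -0.8]
opening: 0.0378
grip_force: 61.8
t: 40.07
tool_pos: [0.5542, 0.4347, 0.1321]
tool_rot: [-2.643, -1.699, 0.001]
contact_force: [1.7, 0.9, -1.2]
opening: 0.038
grip_force: 61.8
t: 40.48
tool_pos: [0.553, 0.4339, 0.1362]
tool_rot: [-2.643, -1.699, 0.009]
contact_force: [-1.3, 0.2, -1.1]
opening: 0.0376
grip_force: 61.8
tcp [0.553  0.4339 0.1362] phi -24.54 -> units [-0.1445 -1.0354 -0.0124] turn 0.2438 rows 12.6 3.1 t 40.5 open 0.0376 F 61.8
```

```bash
for i in 1 2 3; do python3 -m crank '-0.0096 -0.069 0 0.0163; -0.0096 -0.069 0 0.0163; -0.0096 -0.069 0 0.0163; -0.0096 -0.069 0 0.0163; -0.0096 -0.069 0 0.0163' | grep -E 'pos|open'; done
python3 -m crank '0 0 0 0; 0 0 -0.07 0; 0 0 -0.07 0; 0 0 -0.05 0; 0 0 0 0'
python3 -m crank '0 0 0 0; 0 0 0 0; 0 0 0 0; 0 0 0 0; 0 0 0 0'
python3 - <<'E'
from h import *
go(.4807,-.0838,.009,-2.6)
E
```

```text
tool_pos: [0.5288, 0.2605, 0.137]
opening: 0.0376
tool_pos: [0.5047, 0.0884, 0.1374]
opening: 0.0378
tool_pos: [0.4808, -0.0837, 0.1376]
opening: 0.0378
t: 42.15
tool_pos: [0.4762, -0.0802, 0.0368]
tool_rot: [-2.26, -2.162, 0.011]
contact_force: [-0.6, -0.5, -1.2]
opening: 0.0376
grip_force: 61.8
t: 42.57
tool_pos: [0.484, -0.0829, 0.0466]
tool_rot: [2.268, 2.17, 0.002]
contact_force: [0.3, -0.2, -1.8]
opening: 0.0382
grip_force: 61.8
tcp [ 0.484  -0.0829  0.0466] phi -2.52 -> units [-0.0066 -0.0019 -0.0752] turn -0.0008 rows 0.9 0.0 t 42.6 open 0.0382 F 61.8
```

```bash
python3 -m crank '-0.002 0 -0.02 0; 0 0 -0.02 0; 0 0 -0.02 0; 0 0 -0.012 0; 0 0 0 0'
python3 -m crank '0 0 0 0; 0 0 0 0; 0 0 0 0; 0 0 0 0; 0 0 0 0' 51
python3 -m crank '0 0 0.03 0; 0 0 0.07 0; 0 0 0.08 0; 0 0 0.07 0; 0 0 0.03 0' 
python3 -m crank '0.02 -0.04 0.05 0; 0.02 -0.04 0.05 0; 0.02 -0.04 0.05 0; 0.02 -0.04 0.05 0; 0 0 0 0' 40
python3 -m crank '0 0 0 0; 0 0 0 0; 0 0 0 0; 0 0 0 0; 0 0 0 0'
python3 - <<'E'
from h import *
im,d,c=shot('wrist');cv2.imwrite('pics/n5.png',im[:,:,::-1]);P=cloud(c,d);np.savez('w5.npz',im=im,P=P,d=d)
go(.5586,-.380,.2,6.3)
E
```

```text
t: 42.98
tool_pos: [0.4808, -0.0823, 0.0075]
tool_rot: [-2.268, -2.17, 0.002]
contact_force: [0.8, 0.4, -0.7]
opening: 0.0379
grip_force: 61.8
t: 43.4
tool_pos: [0.4817, -0.0826, 0.0088]
tool_rot: [2.27, 2.172, 0.0]
contact_force: [-0.1, -0.4, -0.5]
opening: 0.0434
grip_force: 0.0
t: 43.82
tool_pos: [0.4844, -0.0834, 0.1549]
tool_rot: [2.264, 2.166, 0.007]
contact_force: [-0.1, -0.7, 0.6]
opening: 0.0436
grip_force: 0.0
t: 44.23
tool_pos: [0.5251, -0.1666, 0.2555]
tool_rot: [2.265, 2.161, 0.005]
contact_force: [-0.2, 0.5, 0.7]
opening: 0.0346
grip_force: 0.0
t: 44.65
tool_pos: [0.5209, -0.1617, 0.2474]
tool_rot: [-2.268, -2.171, 0.001]
contact_force: [0.2, 0.0, -0.2]
opening: 0.0341
grip_force: 0.0
tcp [ 0.5211 -0.1619  0.2477] phi -2.5 -> units [ 0.075  -0.4362 -0.0955] turn 0.0977 rows 5.5 1.2 t 44.7 open 0.0343 F 0.0
```

View pics/n5.png

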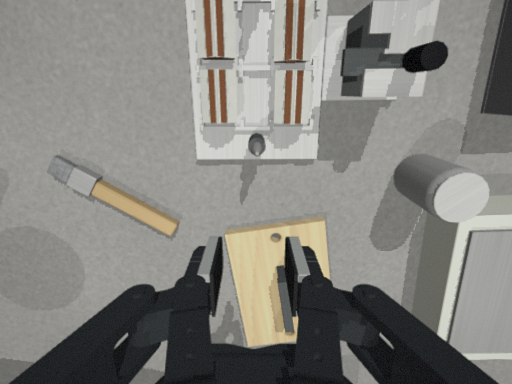

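All four cottages sit in their nests (215,25), (295,25), (218,95) and (292,95). Now a close look at the plate.

```bash
for i in 1 2; do python3 -m crank '0.0078 -0.0556 0 0.0098; 0.0078 -0.0556 0 0.0098; 0.0078 -0.0556 0 0.0098; 0.0078 -0.0556 0 0.0098; 0.0078 -0.0556 0 0.0098'|grep pos; done
python3 -m crank '0 0 0 0; 0 0 0 0; 0 0 0 0; 0 0 0 0; 0 0 0 0'
python3 - <<'E'
from h import *
im,d,c=shot('wrist','p1.png');P=cloud(c,d);np.savez('p1.npz',im=im,P=P,d=d);H=P[:,:,2];hsv=cv2.cvtColor(im,cv2.COLOR_RGB2HSV)
def mr(q):
    r=cv2.minAreaRect((q[:,:2]*1000).astype(np.float32));b=cv2.boxPoints(r);e=max([b[1]-b[0],b[2]-b[1]],key=np.linalg.norm)
    return np.round(r[0],1),np.round(r[1],1),round(np.degrees(np.arctan2(e[1],e[0]))%180,2)
reg=(P[:,:,0]>.45)&(P[:,:,0]<.68)&(P[:,:,1]>-.52)&(P[:,:,1]<-.25)
m=(reg&(H>.011)&(H<.022)).astype(np.uint8);n,l,s,_=cv2.connectedComponentsWithStats(m);i=1+s[1:,4].argmax()
print('plate',mr(P[l==i]),s[i])
m=reg&(H>.055)&(H<.07)&(d>.2);print('bar',m.sum(),mr(P[m]))
dark=(reg&(hsv[:,:,2]<110)&(H<.03)).astype(np.uint8)
n,l,s,ce=cv2.connectedComponentsWithStats(dark)
for i in range(1,n):
    if s[i,4]>30: print(s[i],ce[i].round(1),onplane(c,[ce[i]],.016).round(4))
go(.5586,-.380,.012,6.3)
E
```

```text
tool_pos: [0.5411, -0.3024, 0.2484]
tool_pos: [0.5607, -0.4415, 0.2482]
t: 45.95
tool_pos: [0.5609, -0.4393, 0.2491]
tool_rot: [2.095, 2.341, 0.0]
contact_force: [0.0, 0.6, 0.4]
opening: 0.0342
grip_force: 0.0
plate (array([ 558.8, -382.2]), array([152.8, 221.5]), np.float32(96.74)) [  194    17   126   175 18946]
bar 926 (array([ 559.4, -382.4]), array([13.2, 90.3]), np.float32(96.25))
[252  29   9  12  48] [254.7  36. ] [[ 0.5462 -0.2928  0.016 ]]
tcp [ 0.5609 -0.4395  0.2492] phi 6.35 -> units [-0.0046  0.1189 -0.4744] turn -0.0006 rows 5.9 0.0 t 46.0 open 0.0344 F 0.0
```

View pics/p1.png

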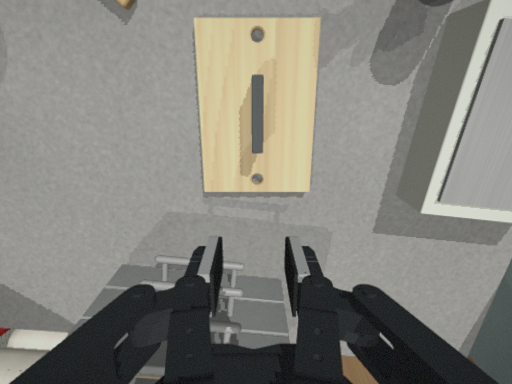

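Holes at (257,34) and (257,179), handle at (258,114). Plate centre is (0.559, −0.382), yaw 6.4°. Gripping the handle.

```bash
python3 -m crank '-0.0008 0.023 -0.06 0; -0.0008 0.023 -0.06 0; -0.0008 0.023 -0.06 0; -0.0008 0.023 -0.06 0; -0.0008 0.023 -0.06 0' 40 100
python3 -m crank '0 0 -0.08 0; 0 0 -0.05 0; 0 0 -0.03 0; 0 0 -0.014 0; 0 0 0 0'
python3 -m crank '0 0 0 0; 0 0 0 0; 0 0 0 0; 0 0 0 0; 0 0 0 0' 2 100
python3 -m crank '0 0 0 0; 0 0 0 0; 0 0 0 0; 0 0 0 0; 0 0 0 0'
python3 - <<'E'
from h import *
go(.5284,-.049,.2,-2.6)
im,d,c=shot('wrist');P=cloud(c,d);np.savez('p2.npz',im=im,P=P,d=d)
H=P[:,:,2];reg=(P[:,:,0]>.45)&(P[:,:,0]<.68)&(P[:,:,1]>-.52)&(P[:,:,1]<-.25)
m=(reg&(H>.011)&(H<.022)&(d>.05)).astype(np.uint8);print(m.sum(),P[m>0][:,:2].max(0),P[m>0][:,:2].min(0))
E
```

```text
t: 46.42
tool_pos: [0.5587, -0.3818, 0.0981]
tool_rot: [2.095, 2.34, 0.0]
contact_force: [0.8, 0.2, 0.1]
opening: 0.034
grip_force: 0.0
t: 46.83
tool_pos: [0.5582, -0.3823, 0.0107]
tool_rot: [-2.095, -2.339, 0.0]
contact_force: [-0.3, 0.1, -0.9]
opening: 0.0341
grip_force: 0.0
t: 47.25
tool_pos: [0.5602, -0.3845, 0.0148]
tool_rot: [2.093, 2.336, 0.0]
contact_force: [-0.4, 1.3, 6.6]
opening: 0.012
grip_force: 98.8
t: 47.67
tool_pos: [0.5603, -0.3844, 0.0148]
tool_rot: [2.093, 2.336, 0.0]
contact_force: [0.0, 0.4, 6.4]
opening: 0.012
grip_force: 98.8
tcp [ 0.5603 -0.3844  0.0148] phi 6.29 -> units [-0.0638  0.6709  0.3704] turn -0.0987 rows 9.3 1.3 t 47.7 open 0.012 F 98.8
61628 [ 0.64441331 -0.26454653] [ 0.47214283 -0.4982424 ]
```

```bash
python3 -m crank '0 0 0.02 0; 0 0 0.05 0; 0 0 0.08 0; 0 0 0.08 0; 0 0 0.08 0'
python3 -m crank '0 0 0.04 0; 0 0 0 0; 0 0 0 0; 0 0 0 0; 0 0 0 0'
for i in 1 2 3; do python3 -m crank '-0.0042 0.0446 0 -0.0066; -0.0042 0.0446 0 -0.0066; -0.0042 0.0446 0 -0.0066; -0.0042 0.0446 0 -0.0066; -0.0042 0.0446 0 -0.0066' | grep -E 'pos|open'; done
python3 -m crank '0 0 0 0; 0 0 -0.02 0; 0 0 -0.04 0; 0 0 -0.03 0; 0 0 0 0'
python3 -m crank '0 0 0 0; 0 0 0 0; 0 0 0 0; 0 0 0 0; 0 0 0 0'
python3 - <<'E'
from h import *
go(.5284,-.051,.125,-2.6)
im,d,c=shot('wrist','p3.png');P=cloud(c,d);np.savez('p3.npz',im=im,P=P,d=d,E=c['extrinsics'])
E
```

```text
t: 48.13
tool_pos: [0.5575, -0.3821, 0.167]
tool_rot: [-2.094, -2.337, 0.0]
contact_force: [0.9, -1.3, -2.6]
opening: 0.0123
grip_force: 98.1
t: 48.55
tool_pos: [0.5569, -0.3816, 0.1822]
tool_rot: [-2.092, -2.334, 0.0]
contact_force: [-0.1, 0.1, -3.9]
opening: 0.0119
grip_force: 98.1
tool_pos: [0.5465, -0.2697, 0.1833]
opening: 0.012
tool_pos: [0.5359, -0.1584, 0.1835]
opening: 0.0123
tool_pos: [0.5254, -0.0472, 0.1837]
opening: 0.012
t: 50.22
tool_pos: [0.5234, -0.0485, 0.1354]
tool_rot: [-2.266, -2.163, 0.01]
contact_force: [-1.0, -0.9, -4.0]
opening: 0.0119
grip_force: 98.0
t: 50.63
tool_pos: [0.5278, -0.0489, 0.1429]
tool_rot: [2.271, 2.169, 0.002]
contact_force: [0.7, -0.3, -3.9]
opening: 0.0119
grip_force: 98.0
tcp [ 0.5278 -0.0489  0.1429] phi -2.63 -> units [ 0.0011 -0.0043 -0.0358] turn 0.0004 rows 0.4 0.0 t 50.6 open 0.0119 F 98.0
```

View pics/p3.png

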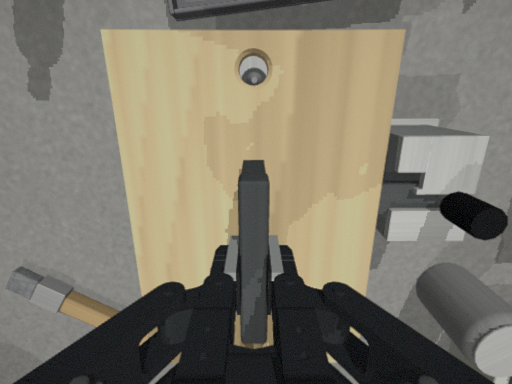

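Through the hole (centre about (254,67)) the pin tip shows at (255,76). I'll compute the offset.

```bash
python3 - <<'E'
from h import *
c=ctrl.get_calibration('wrist');z=np.load('p3.npz');im,P,d=z['im'],z['P'],z['d']
H=P[:,:,2]
# plate top height and edges
pl=(abs(H-np.median(H[95:150,150:220]))<.006);print('top z',np.median(H[95:150,150:220]))
zt=np.median(H[95:150,150:220])
hsv=cv2.cvtColor(im,cv2.COLOR_RGB2HSV)
m=(hsv[:,:,1]>70).astype(np.uint8); m[230:]=0
# hole : non-plate blob by depth near (254,67)
hole=(H<zt-.004)[40:95,225:285].astype(np.uint8);n,l,s,ce=cv2.connectedComponentsWithStats(hole);i=1+s[1:,4].argmax();ct=ce[i]+[225,40];print('hole depth blob',s[i],ct,onplane(c,[ct],zt).round(4))
v,u=np.nonzero(l==i);v+=40;u+=225
e=onplane(c,np.c_[u,v],zt);print('ext',e.min(0),e.max(0),(e.min(0)+e.max(0))/2)
q=P[v,u];q=q[(q[:,2]>.058)&(q[:,2]<.11)];print('pin pts',len(q),q[:,2].max(),np.median(q[q[:,2]>.085],0) if (q[:,2]>.085).any() else '',q.mean(0))
print('tip',onplane(c,[[255.5,76]],.099).round(4))
row=[(np.nonzero(m[v])[0].min(),np.nonzero(m[v])[0].max(),v) for v in (40,90,140,190)]
L=onplane(c,[[a-.5,v] for a,b,v in row],zt);R=onplane(c,[[b+.5,v] for a,b,v in row],zt)
print(L.round(4).tolist(),R.round(4).tolist())
cv2.imwrite('pics/holecrop.png',cv2.resize(im[40:100,220:290],None,fx=8,fy=8,interpolation=cv2.INTER_CUBIC)[:,:,::-1])
go(.5284,-.051,.125,-2.6)
E
```

```text
top z 0.1454763954136845
hole depth blob [ 14  13  29  32 738] [253.07452575  68.86314363] [[0.5316 0.0454 0.1455]]
ext [0.52412315 0.03789933 0.1454764 ] [0.53889665 0.0528476  0.1454764 ] [0.5315099  0.04537346 0.1454764 ]
pin pts 175 0.10139426127790437 [0.53225777 0.04261304 0.09389681] [0.53226528 0.04272914 0.09391819]
tip [[0.5332 0.044  0.099 ]]
[[0.4591, 0.0617, 0.1455], [0.4561, 0.0382, 0.1455], [0.4572, 0.0118, 0.1455], [0.4569, -0.0178, 0.1455]] [[0.6079, 0.0549, 0.1455], [0.6067, 0.0313, 0.1455], [0.6059, 0.0048, 0.1455], [0.6043, -0.0248, 0.1455]]
tcp [ 0.5277 -0.0488  0.1427] phi -2.63 -> units [ 0.0015 -0.0044 -0.0354] turn 0.0003 rows 0.4 0.0 t 50.7 open 0.0121 F 98.0
```

View pics/holecrop.png

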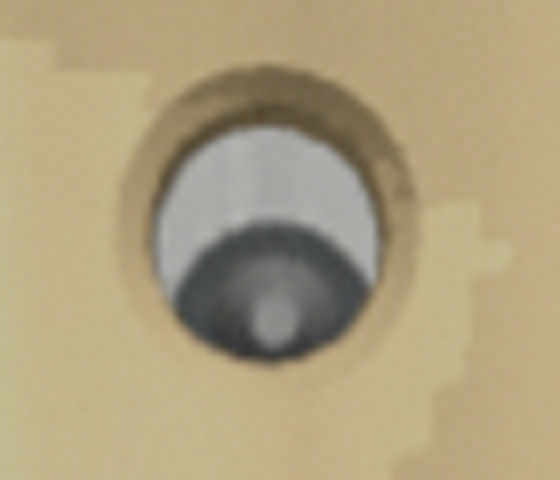

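```bash
python3 -m crank '0.002 -0.006 -0.01 0; 0 0 -0.02 0; 0 0 -0.02 0; 0 0 -0.004 0; 0 0 0 0'
python3 -m crank '0 0 0 0; 0 0 0 0; 0 0 0 0; 0 0 0 0; 0 0 0 0'
python3 - <<'E'
from h import *
im,d,c=shot('wrist')
P=cloud(c,d);H=P[:,:,2];zt=np.median(H[110:150,150:220]);print('top',zt,'tcp',ctrl.get_obs()['tool_pos'],ctrl.get_obs()['contact_force'])
hole=(H<zt-.004)[40:105,215:295].astype(np.uint8);n,l,s,ce=cv2.connectedComponentsWithStats(hole);i=1+s[1:,4].argmax();v,u=np.nonzero(l==i);v+=40;u+=215
e=onplane(c,np.c_[u,v],zt);print('hole',(e.min(0)+e.max(0))/2)
q=P[v,u];q=q[(q[:,2]>.09)&(q[:,2]<.11)];print(len(q),np.median(q,0))
im[int(ce[i][1]+40),int(ce[i][0]+215)]=[255,0,0]
cv2.imwrite('pics/hole2.png',cv2.resize(im[35:110,210:300],None,fx=6,fy=6,interpolation=cv2.INTER_CUBIC)[:,:,::-1])
E
```

```text
t: 51.1
tool_pos: [0.5266, -0.0512, 0.1124]
tool_rot: [-2.269, -2.167, 0.004]
contact_force: [0.3, 0.3, -3.9]
opening: 0.0122
grip_force: 98.1
t: 51.52
tool_pos: [0.5284, -0.0516, 0.1152]
tool_rot: [2.271, 2.17, 0.001]
contact_force: [-1.0, -0.8, -3.7]
opening: 0.0119
grip_force: 98.1
top 0.11789474487464369 tcp [ 0.52838026 -0.05163694  0.11517134] [-0.28205103 -0.08696459 -4.01269362]
hole [0.53250228 0.0425087  0.11789474]
275 [0.53229051 0.04258284 0.09752376]
```

View pics/hole2.png

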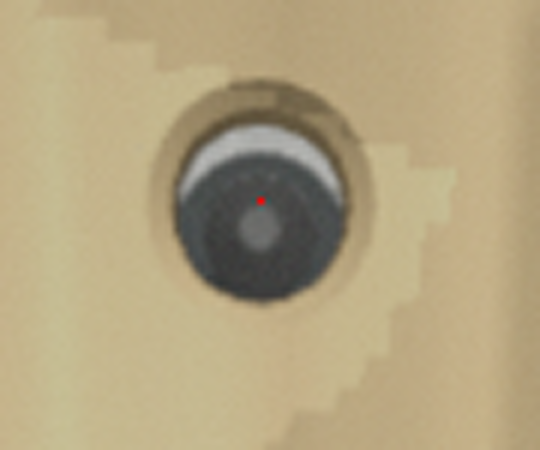

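Hole and pin agree within a millimetre. Lowering gently.

```bash
python3 -m crank '0 0 -0.01 0; 0 0 -0.01 0; 0 0 -0.01 0; 0 0 -0.01 0; 0 0 0 0'
python3 -m crank '0 0 -0.01 0; 0 0 -0.01 0; 0 0 -0.01 0; 0 0 0 0; 0 0 0 0'
python3 -m crank '0 0 -0.008 0; 0 0 -0.006 0; 0 0 0 0; 0 0 0 0; 0 0 0 0'
python3 -m crank '0 0 -0.004 0; 0 0 -0.004 0; 0 0 0 0; 0 0 0 0; 0 0 0 0'
```

```text
t: 51.98
tool_pos: [0.5273, -0.0515, 0.093]
tool_rot: [-2.27, -2.169, 0.002]
contact_force: [-0.3, -0.2, -4.9]
opening: 0.0122
grip_force: 98.1
t: 52.4
tool_pos: [0.5278, -0.0515, 0.0792]
tool_rot: [-2.271, -2.169, 0.001]
contact_force: [-0.7, 0.5, -4.6]
opening: 0.0124
grip_force: 98.1
t: 52.82
tool_pos: [0.5282, -0.0516, 0.0728]
tool_rot: [-2.272, -2.17, -0.0]
contact_force: [-0.4, 0.7, -3.7]
opening: 0.0121
grip_force: 98.1
t: 53.23
tool_pos: [0.5287, -0.0517, 0.0698]
tool_rot: [2.271, 2.169, 0.001]
contact_force: [-2.8, 0.8, 4.3]
opening: 0.0118
grip_force: 98.9
```

The plate rests on the collars. I'll release, rise and check.

```bash
python3 -m crank '0 0 -0.003 0; 0 0 0 0; 0 0 0 0; 0 0 0 0; 0 0 0 0'
python3 -m crank '0 0 0 0; 0 0 0 0; 0 0 0 0; 0 0 0 0; 0 0 0 0' 45 60
python3 -m crank '0 0 0.03 0; 0 0 0.06 0; 0 0 0.07 0; 0 0 0.07 0; 0 0 0.05 0'
python3 -m crank '0.01 -0.05 0 0; 0.01 -0.05 0 0; 0.01 -0.05 0 0; 0.01 -0.05 0 0; 0 0 0 0'
python3 -m crank '0 0 0 0; 0 0 0 0; 0 0 0 0; 0 0 0 0; 0 0 0 0'
python3 - <<'E'
from h import *
im,d,c=shot('wrist','q1.png');P=cloud(c,d);np.savez('q1.npz',im=im,P=P,d=d);H=P[:,:,2];hsv=cv2.cvtColor(im,cv2.COLOR_RGB2HSV)
m=(H>.06)&(H<.08)&(hsv[:,:,1]>60)&(P[:,:,0]>.44)&(P[:,:,0]<.61)&(P[:,:,1]>-.18)&(P[:,:,1]<.08)&(d>.15)
q=P[m];A=np.c_[q[:,:2]-[.5284,-.049],np.ones(len(q))];print(m.sum(),'plane',np.linalg.lstsq(A,q[:,2],rcond=None)[0],'rect',cv2.minAreaRect((q[:,:2]*1000).astype(np.float32)))
k=(H>.128)&(H<.145)&(P[:,:,0]>.64);print('knob',cv2.minAreaRect((P[k][:,:2]*1000).astype(np.float32)),k.sum())
go(.6825,-.0565,.2,-2.6)
E
```

```text
t: 53.65
tool_pos: [0.529, -0.0517, 0.0697]
tool_rot: [2.271, 2.169, 0.001]
contact_force: [-4.3, 1.6, 10.5]
opening: 0.0121
grip_force: 100.3
t: 54.07
tool_pos: [0.528, -0.0516, 0.0669]
tool_rot: [-2.272, -2.17, 0.0]
contact_force: [0.6, -0.1, 0.1]
opening: 0.0387
grip_force: 0.0
t: 54.48
tool_pos: [0.529, -0.0518, 0.2106]
tool_rot: [2.27, 2.168, 0.003]
contact_force: [0.5, 0.0, 0.1]
opening: 0.0384
grip_force: 0.0
t: 54.9
tool_pos: [0.5485, -0.1552, 0.2071]
tool_rot: [2.275, 2.165, -0.002]
contact_force: [-0.4, 0.1, 0.2]
opening: 0.0383
grip_force: 0.0
t: 55.32
tool_pos: [0.5481, -0.1508, 0.2073]
tool_rot: [2.27, 2.171, 0.0]
contact_force: [-0.0, -0.8, -0.0]
opening: 0.0385
grip_force: 0.0
23615 plane [ 0.00069691 -0.00157531  0.0721285 ] rect ((528.0455322265625, -74.53056335449219), (170.62350463867188, 152.1282196044922), 87.35662841796875)
knob ((681.9368896484375, -56.43852233886719), (23.490711212158203, 23.94646644592285), 70.45497131347656) 964
tcp [ 0.5481 -0.1508  0.2074] phi -2.57 -> units [ 0.2687  0.1887 -0.0147] turn -0.0004 rows 4.0 0.0 t 55.4 open 0.0385 F 0.0
```

View pics/q1.png

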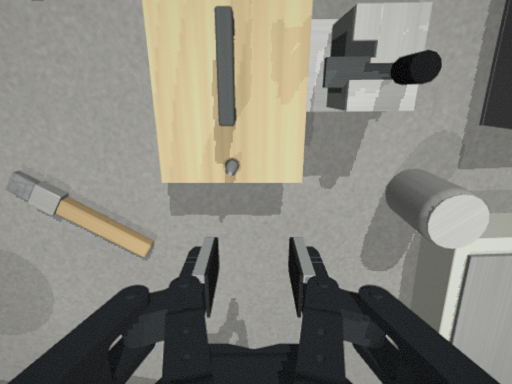

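The plate is flat on the collars (top at 72 mm, tilt under 0.002) with the pin through at (232,165); the knob is at (416,68). Gripping the knob.

```bash
python3 -m crank '0.0536 0.0377 0 0; 0.0536 0.0377 0 0; 0.0536 0.0377 0 0; 0.0536 0.0377 0 0; 0.0536 0.0377 0 0' 47 60
python3 -m crank '0 0 0 0; 0 0 0 0; 0 0 0 0; 0 0 0 0; 0 0 0 0'
python3 -m crank '0 0 -0.07 0; 0 0 -0.07 0; 0 0 -0.06 0; 0 0 -0.03 0; 0 0 -0.01 0'
python3 -m crank '0 0 0 0; 0 0 0 0; 0 0 0 0; 0 0 0 0; 0 0 0 0'
python3 -m crank '0 0 0 0; 0 0 0 0; 0 0 0 0; 0 0 0 0; 0 0 0 0' 5 60
```

```text
t: 55.78
tool_pos: [0.6832, -0.0558, 0.2073]
tool_rot: [2.271, 2.17, 0.0]
contact_force: [-0.5, -0.9, 1.2]
opening: 0.0399
grip_force: 0.0
t: 56.2
tool_pos: [0.6815, -0.058, 0.2077]
tool_rot: [2.273, 2.169, 0.0]
contact_force: [0.4, 0.3, -0.2]
opening: 0.0399
grip_force: 0.0
t: 56.62
tool_pos: [0.6793, -0.0575, 0.0833]
tool_rot: [-2.269, -2.165, 0.006]
contact_force: [-0.0, 0.4, -0.4]
opening: 0.04
grip_force: 0.0
t: 57.03
tool_pos: [0.6834, -0.0575, 0.0894]
tool_rot: [2.27, 2.168, 0.003]
contact_force: [-0.4, 0.5, 0.5]
opening: 0.04
grip_force: 0.0
t: 57.45
tool_pos: [0.6828, -0.0574, 0.0886]
tool_rot: [2.271, 2.169, 0.001]
contact_force: [-1.4, 0.5, 5.5]
opening: 0.0216
grip_force: 59.2
```

```bash
python3 -m crank '-0.014 0.0006 0 0; -0.014 0.0006 0 0; -0.014 0.0006 0 0; -0.014 0.0006 0 0; -0.014 0.0006 0 0'
python3 -m crank '0 0 0 0; 0 0 0 0; 0 0 0 0; 0 0 0 0; 0 0 0 0'
python3 - <<'E'
from h import *
im,d,c=shot('wrist');P=cloud(c,d);H=P[:,:,2]
for zz in(.1,):
    print([ (v,P[v,254].round(3).tolist()) for v in range(150,300,15)])
E
```

```text
t: 57.87
tool_pos: [0.6494, -0.0561, 0.0887]
tool_rot: [2.267, 2.165, 0.008]
contact_force: [9.1, -0.9, 0.3]
opening: 0.0215
grip_force: 59.0
t: 58.28
tool_pos: [0.6497, -0.0561, 0.0886]
tool_rot: [2.268, 2.166, 0.008]
contact_force: [9.6, -0.7, 1.4]
opening: 0.0215
grip_force: 59.1
[(150, [0.652, -0.004, 0.093]), (165, [0.652, -0.013, 0.093]), (180, [0.651, -0.022, 0.092]), (195, [0.651, -0.039, 0.071]), (210, [0.65, -0.044, 0.085]), (225, [0.65, -0.043, 0.11]), (240, [0.65, -0.043, 0.127]), (255, [0.65, -0.047, 0.134]), (270, [0.649, -0.056, 0.134]), (285, [0.649, -0.064, 0.134])]
```

```bash
python3 -m crank '-0.005 0 0 0; 0 0 0 0; 0 0.005 0 0; 0 0.008 0 0; 0 0 0 0'
python3 -m crank '0 0.008 0 0; 0 0.008 0 0; 0 0.007 0 0; 0 0 0 0; 0 0 0 0'
python3 -m crank '0 0 0 0; 0 0 0 0; 0 0 0 0; 0 0 0 0; 0 0 0 0'
```

```text
t: 58.75
tool_pos: [0.6475, -0.0493, 0.0886]
tool_rot: [2.267, 2.166, 0.009]
contact_force: [10.3, -0.4, 1.3]
opening: 0.0221
grip_force: 59.0
t: 59.17
tool_pos: [0.6475, -0.0379, 0.0886]
tool_rot: [2.267, 2.166, 0.009]
contact_force: [10.0, -0.5, 0.8]
opening: 0.0222
grip_force: 59.0
t: 59.58
tool_pos: [0.6475, -0.038, 0.0886]
tool_rot: [2.267, 2.165, 0.009]
contact_force: [9.1, 0.0, -0.0]
opening: 0.022
grip_force: 59.0
```

```bash
python3 -m crank '0.004 0 0 0; 0.004 0 0 0; 0.004 0 0 0; 0.004 0 0 0; 0 0 0 0'
python3 -m crank '0 0 0 0; 0 0 0 0; 0 0 0 0; 0 0 0 0; 0 0 0 0'
python3 -m crank '0 0 0 0; 0 0 0 0; 0 0 0 0; 0 0 0 0; 0 0 0 0' 45
python3 -m crank '0 0 0.02 0; 0 0 0.05 0; 0 0 0.06 0; 0 0 0.06 0; 0 0 0.06 0'
python3 -m crank '-0.03 -0.05 0 0; -0.03 -0.05 0 0; -0.03 -0.05 0 0; -0.03 -0.05 0 0; 0 0 0 0'
python3 -m crank '0 0 0 0; 0 0 0 0; 0 0 0 0; 0 0 0 0; 0 0 0 0'
python3 - <<'E'
from h import *
im,d,c=shot('wrist');P=cloud(c,d);H=P[:,:,2];hsv=cv2.cvtColor(im,cv2.COLOR_RGB2HSV)
k=(H>.128)&(H<.145)&(P[:,:,0]>.62)&(d>.15);print('knob',cv2.minAreaRect((P[k][:,:2]*1000).astype(np.float32)),k.sum())
m=(H>.06)&(H<.08)&(hsv[:,:,1]>60)&(P[:,:,0]>.44)&(P[:,:,0]<.61)&(P[:,:,1]>-.18)&(P[:,:,1]<.08)&(d>.15)
q=P[m];A=np.c_[q[:,:2]-[.5284,-.049],np.ones(len(q))];print('plane',np.linalg.lstsq(A,q[:,2],rcond=None)[0])
im2,_,_=shot('top');s,_,_=shot('scene')
a=cv2.resize(im2[110:260,100:350],(400,240));b=cv2.resize(s[80:290,160:360],(400,420))
cv2.imwrite('pics/fin.png',np.hstack([np.vstack([a,cv2.resize(im,(400,300))[:180]]),b])[:,:,::-1])
E
```

```text
t: 60.0
tool_pos: [0.6553, -0.0383, 0.0886]
tool_rot: [2.268, 2.166, 0.008]
contact_force: [8.2, -1.1, 1.8]
opening: 0.0218
grip_force: 59.1
t: 60.42
tool_pos: [0.6551, -0.0383, 0.0887]
tool_rot: [2.268, 2.166, 0.008]
contact_force: [9.0, -0.4, 0.7]
opening: 0.0215
grip_force: 59.1
t: 60.83
tool_pos: [0.6518, -0.0377, 0.0865]
tool_rot: [-2.271, -2.169, 0.002]
contact_force: [0.3, 0.5, 0.1]
opening: 0.0383
grip_force: 0.0
t: 61.25
tool_pos: [0.6523, -0.0378, 0.2143]
tool_rot: [-2.272, -2.17, 0.0]
contact_force: [0.9, -1.1, 0.4]
opening: 0.0383
grip_force: 0.0
t: 61.67
tool_pos: [0.5907, -0.1414, 0.2133]
tool_rot: [2.275, 2.164, -0.003]
contact_force: [0.2, 0.2, -0.3]
opening: 0.0383
grip_force: 0.0
t: 62.08
tool_pos: [0.593, -0.137, 0.2123]
tool_rot: [-2.27, -2.171, -0.0]
contact_force: [0.4, 0.7, 0.4]
opening: 0.0382
grip_force: 0.0
knob ((655.5159301757812, -37.1824836730957), (22.788002014160156, 22.91853904724121), 12.570150375366211) 809
plane [ 0.00089616 -0.00151893  0.07212558]
```

View pics/fin.png

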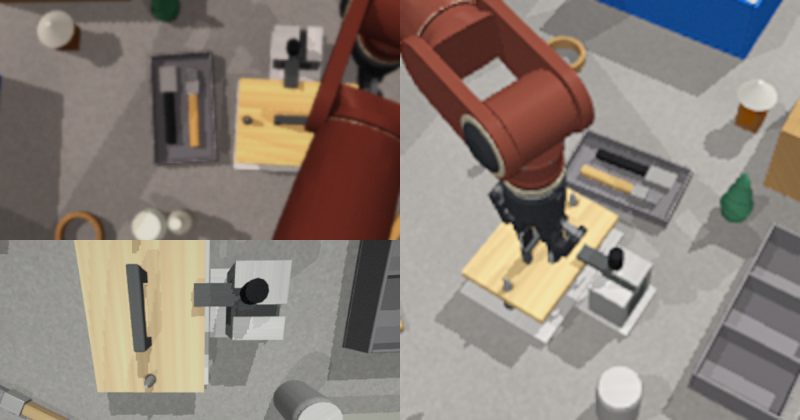

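The knob is held at travel ≈27 mm and sideways ≈18 mm, with the tongue over the plate. The tools are in the tray at (168,105) and (194,105), and the plate is flat. Handing in.

```bash
python3 -c "
from station import ctrl
print(ctrl.finish_job())"
```

```text
the job is handed in; nothing more can be done
None
```

I handed the job in at about 62 s: all four cottages are in nests, the plate is flat on its collars with the bolt latched, and the brush and scraper are in the tray; the hand-in call gave no verdict.

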